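# Heft the spice tins: full ones into the clips, empties to the refill tray

### The job

Sort all the spice tins, both those standing about on the counter and those already in the clip rack: they look alike, so heft each one to tell full from empty. Every full tin must end up snapped fully home in a clip of the rack, standing upright on the counter, and every empty one standing upright on the floor of the wooden refill tray; leave the glass jars, the dish and the honey dipper where they are.

Things in the scene. Friction and masses are not known exactly. Their poses are not given: they have to be found in the camera images.
- tin_a: opaque brushed-metal spice tin, 48 mm in diameter, 112 mm tall; the top 24 mm is its gold aluminium lid, flush with the body, shut. All tins look alike: an empty one weighs 95 to 135 g, a full one 280 to 390 g. Origin: centre of its underside; z: its axis, up when it stands. Some tins may be absent
- tin_b: opaque brushed-metal spice tin, 48 mm in diameter, 112 mm tall; the top 24 mm is its gold aluminium lid, flush with the body, shut. All tins look alike: an empty one weighs 95 to 135 g, a full one 280 to 390 g. Origin: centre of its underside; z: its axis, up when it stands. Some tins may be absent
- tin_c: opaque brushed-metal spice tin, 48 mm in diameter, 112 mm tall; the top 24 mm is its gold aluminium lid, flush with the body, shut. All tins look alike: an empty one weighs 95 to 135 g, a full one 280 to 390 g. Origin: centre of its underside; z: its axis, up when it stands. Some tins may be absent
- tin_d: opaque brushed-metal spice tin, 48 mm in diameter, 112 mm tall; the top 24 mm is its gold aluminium lid, flush with the body, shut. All tins look alike: an empty one weighs 95 to 135 g, a full one 280 to 390 g. Origin: centre of its underside; z: its axis, up when it stands. Some tins may be absent
- tin_e: opaque brushed-metal spice tin, 48 mm in diameter, 112 mm tall; the top 24 mm is its gold aluminium lid, flush with the body, shut. All tins look alike: an empty one weighs 95 to 135 g, a full one 280 to 390 g. Origin: centre of its underside; z: its axis, up when it stands. Some tins may be absent
- tin_f: opaque brushed-metal spice tin, 48 mm in diameter, 112 mm tall; the top 24 mm is its gold aluminium lid, flush with the body, shut. All tins look alike: an empty one weighs 95 to 135 g, a full one 280 to 390 g. Origin: centre of its underside; z: its axis, up when it stands. Some tins may be absent
- tin_g: opaque brushed-metal spice tin, 48 mm in diameter, 112 mm tall; the top 24 mm is its gold aluminium lid, flush with the body, shut. All tins look alike: an empty one weighs 95 to 135 g, a full one 280 to 390 g. Origin: centre of its underside; z: its axis, up when it stands. Some tins may be absent
- tin_h: opaque brushed-metal spice tin, 48 mm in diameter, 112 mm tall; the top 24 mm is its gold aluminium lid, flush with the body, shut. All tins look alike: an empty one weighs 95 to 135 g, a full one 280 to 390 g. Origin: centre of its underside; z: its axis, up when it stands. Some tins may be absent
- rack: fixed chrome rack: four spring clips in a row, 90 mm apart, on the front edge of a low glass shelf (top 78 mm up, 460 x 130 mm, starting 47 mm behind the tins' axes). Origin: on the counter below the middle of the row of held tins' axes; x points into the rack, away from the clips' open side; y along the row. A flat strip 24 mm behind that line, 45 to 71 mm up, is the stop for a tin's side
- clip_1 (a point): clip at y = -135 mm of the rack: point on the counter under the axis of a tin fully home. Sprung wire jaws, 47 to 69 mm up, hold the tin's waist; the tin stands on the counter. Mouth 63 mm wide 36 mm in front of the axis, narrowing to 40 mm at 14 mm. A tin is pushed in level along the rack's +x and snaps in, or out, at about 5 N; 62 mm in front it is clear of the jaws
- clip_2 (a point): clip at y = -45 mm of the rack: point on the counter under the axis of a tin fully home. Sprung wire jaws, 47 to 69 mm up, hold the tin's waist; the tin stands on the counter. Mouth 63 mm wide 36 mm in front of the axis, narrowing to 40 mm at 14 mm. A tin is pushed in level along the rack's +x and snaps in, or out, at about 5 N; 62 mm in front it is clear of the jaws
- clip_3 (a point): clip at y = 45 mm of the rack: point on the counter under the axis of a tin fully home. Sprung wire jaws, 47 to 69 mm up, hold the tin's waist; the tin stands on the counter. Mouth 63 mm wide 36 mm in front of the axis, narrowing to 40 mm at 14 mm. A tin is pushed in level along the rack's +x and snaps in, or out, at about 5 N; 62 mm in front it is clear of the jaws
- clip_4 (a point): clip at y = 135 mm of the rack: point on the counter under the axis of a tin fully home. Sprung wire jaws, 47 to 69 mm up, hold the tin's waist; the tin stands on the counter. Mouth 63 mm wide 36 mm in front of the axis, narrowing to 40 mm at 14 mm. A tin is pushed in level along the rack's +x and snaps in, or out, at about 5 N; 62 mm in front it is clear of the jaws
- tray: fixed: the refill tray, an open oblong wooden tray box 260 mm (its x) by 190 mm (its y) outside, with walls 60 mm high and 6 mm thick, inner floor 6 mm above the counter. Origin: centre of its underside
- table: the counter: a stone top, level, at height 0, under everything
- jar_a: bystander: a hexagonal glass jar with a gold lid, 52 mm across, 70 mm tall, standing on the counter. Origin: centre of its underside
- jar_b: bystander: a hexagonal glass jar with a gold lid, 52 mm across, 70 mm tall, standing on the glass shelf, about 90 mm behind the tins' line. Origin: centre of its underside
- jar_c: bystander: a hexagonal glass jar with a gold lid, 52 mm across, 70 mm tall, standing on the glass shelf, about 90 mm behind the tins' line. Origin: centre of its underside
- dish: bystander: a small turquoise ceramic dish, 80 mm across, 22 mm high, on the counter. Origin: centre of its underside
- dipper: bystander: a wooden honey dipper 160 mm long, 28 mm thick at its head, lying on the glass shelf, about 95 mm behind the tins' line. Origin: under its middle
- mortar: bystander, fixed: a stone mortar 124 mm across and 75 mm high, with a pestle that sticks up to 126 mm. Origin: centre of its underside
There are look-alikes about, which are no part of the job. What is shaped like the tin_c but green is not meant.

How it is judged (in metres and radians):
At the end, for the whole second after the job is handed in: every tin present stands upright (within 0.1 rad) and at rest: a full one (over 2 N on the counter) with its axis within 6 mm of a clip's seat, an empty one (under 2 N) on the floor of the tray, inside the rim (angle between each of tin_a, tin_b, tin_c, tin_d, tin_e, tin_f, tin_g, tin_h's own z axis and vertical below 0.1 rad and linear speed of each of tin_a, tin_b, tin_c, tin_d, tin_e, tin_f, tin_g, tin_h below 0.02 m/s and ((contact force between tin_a and table above 2 N and (horizontal distance between tin_a and clip_1 below 0.006 m or horizontal distance between tin_a and clip_2 below 0.006 m or horizontal distance between tin_a and clip_3 below 0.006 m or horizontal distance between tin_a and clip_4 below 0.006 m)) or (contact force between tin_a and tray between 0.5 and 2 N and x of tin_a in the frame of tray between -0.105 and 0.105 m and y of tin_a in the frame of tray between -0.07 and 0.07 m)) and ((contact force between tin_b and table above 2 N and (horizontal distance between tin_b and clip_1 below 0.006 m or horizontal distance between tin_b and clip_2 below 0.006 m or horizontal distance between tin_b and clip_3 below 0.006 m or horizontal distance between tin_b and clip_4 below 0.006 m)) or (contact force between tin_b and tray between 0.5 and 2 N and x of tin_b in the frame of tray between -0.105 and 0.105 m and y of tin_b in the frame of tray between -0.07 and 0.07 m)) and ((contact force between tin_c and table above 2 N and (horizontal distance between tin_c and clip_1 below 0.006 m or horizontal distance between tin_c and clip_2 below 0.006 m or horizontal distance between tin_c and clip_3 below 0.006 m or horizontal distance between tin_c and clip_4 below 0.006 m)) or (contact force between tin_c and tray between 0.5 and 2 N and x of tin_c in the frame of tray between -0.105 and 0.105 m and y of tin_c in the frame of tray between -0.07 and 0.07 m)) and ((contact force between tin_d and table above 2 N and (horizontal distance between tin_d and clip_1 below 0.006 m or horizontal distance between tin_d and clip_2 below 0.006 m or horizontal distance between tin_d and clip_3 below 0.006 m or horizontal distance between tin_d and clip_4 below 0.006 m)) or (contact force between tin_d and tray between 0.5 and 2 N and x of tin_d in the frame of tray between -0.105 and 0.105 m and y of tin_d in the frame of tray between -0.07 and 0.07 m)) and ((contact force between tin_e and table above 2 N and (horizontal distance between tin_e and clip_1 below 0.006 m or horizontal distance between tin_e and clip_2 below 0.006 m or horizontal distance between tin_e and clip_3 below 0.006 m or horizontal distance between tin_e and clip_4 below 0.006 m)) or (contact force between tin_e and tray between 0.5 and 2 N and x of tin_e in the frame of tray between -0.105 and 0.105 m and y of tin_e in the frame of tray between -0.07 and 0.07 m)) and ((contact force between tin_f and table above 2 N and (horizontal distance between tin_f and clip_1 below 0.006 m or horizontal distance between tin_f and clip_2 below 0.006 m or horizontal distance between tin_f and clip_3 below 0.006 m or horizontal distance between tin_f and clip_4 below 0.006 m)) or (contact force between tin_f and tray between 0.5 and 2 N and x of tin_f in the frame of tray between -0.105 and 0.105 m and y of tin_f in the frame of tray between -0.07 and 0.07 m)) and ((contact force between tin_g and table above 2 N and (horizontal distance between tin_g and clip_1 below 0.006 m or horizontal distance between tin_g and clip_2 below 0.006 m or horizontal distance between tin_g and clip_3 below 0.006 m or horizontal distance between tin_g and clip_4 below 0.006 m)) or (contact force between tin_g and tray between 0.5 and 2 N and x of tin_g in the frame of tray between -0.105 and 0.105 m and y of tin_g in the frame of tray between -0.07 and 0.07 m)) and ((contact force between tin_h and table above 2 N and (horizontal distance between tin_h and clip_1 below 0.006 m or horizontal distance between tin_h and clip_2 below 0.006 m or horizontal distance between tin_h and clip_3 below 0.006 m or horizontal distance between tin_h and clip_4 below 0.006 m)) or (contact force between tin_h and tray between 0.5 and 2 N and x of tin_h in the frame of tray between -0.105 and 0.105 m and y of tin_h in the frame of tray between -0.07 and 0.07 m))); the robot touches nothing.
It fails at once if a bystander (a glass jar, the dish or the honey dipper) is shifted by more than 30 mm or knocked over (distance of any of jar_a, jar_b, jar_c, dish, dipper from where it was at the start of the episode above 0.03 m or angle between any of jar_a, jar_b, jar_c, dish's own z axis and vertical above 0.5 rad).
Of tin_a, tin_b, tin_c, tin_d, tin_e, tin_f, tin_g, tin_h only 6 to 8 are there at a start; the rules pass over those that are not, and their reading is None.
At some moment in a run one of tin_a, tin_b, tin_c, tin_d, tin_e, tin_f, tin_g, tin_h may be knocked a few centimetres aside while the robot is not near it.
It also fails if it takes over 210 s, if anything falls off the work surface, if the arm or the gripper's body presses on something with over 40 N, if the wrist force passes 120 N, or if a joint passes its speed limit or range.

### The arm

A 6-joint arm with a two-finger parallel gripper is mounted at the origin on the work surface. World frame = base frame: x ahead of the robot, y to its left, z up, the work surface at z = 0. Lengths are in m, angles in degrees, forces in N, time in s.
With the tool pointing down it reaches from about 0.375 to 0.9 m from the base axis. Payload 3.1 kg.
Tool frame: the origin (TCP) lies on the centre line of the jaws, within the pads' length; the fingertips stand 25 mm ahead of it and the grasp point (between the pads) lies 6 mm ahead of it; z points along the fingers, y is the line along which they close (so a half turn about z gives the same grasp; the last joint's range is limited). The gripper opens to 87 mm and grips with 3 to 60 N. Pads are 19 mm wide; open, the fingers measure 117 mm over their backs; the gripper's body (75 mm by 190 mm) begins 51 mm behind the grasp point.
Start: joints at [-81.102, 30.224, 82.088, -0, 67.689, -10.227], TCP at [0.205, -0.59, 0.248] pointing down, gripper open.
Joint ranges: [-176.69, 176.69], [-43.24, 126.21], [12.49, 139.97], [-82, 262], [0, 151.66], [-163.58, 163.58]. Speed limits (degrees/s): [159.86, 159.86, 180, 180, 180, 180].

### API

Orientations are given as a 3x3 rotation matrix whose columns are the frame's x, y, z axes.
In Python, from rig import bot, cams, models gives the robot as it stands. The module is installed in compiled form; this text tells all that it offers.
- The arm moves only by the shell command python3 -m handwheel 'ROWS' [OPENING]. ROWS is JSON, a list of rows, each a list of 6 numbers: the shift along the world's x, y, z each as a share of 1 m, from -1 to 1, then the turn, a rotation vector about the world's x, y, z each as a share of 2 rad, from -1 to 1. In form: [[dx, dy, dz, wx, wy, wz], ...]. A call has exactly 8 rows; each row is the pose to reach, as a shift and turn from the pose commanded when the call began; what a row does not reach only later rows make up. A row lasts 1/12 s, in which the tool goes at most 41.7 mm and 7.16 degrees, less where a joint would pass 70% of its speed; a pose out of reach is approached as far as the arm can. A call with a number of a shift or a turn outside -1 to 1 is refused whole. A call with a gripper value outside its range is refused whole. OPENING is the opening, from -1 (shut) to 1 (fully open), so that 0 is half open, set as the call begins (- or left out, the last holds). The fingers move at their own pace and stop on an object; the grip force is fixed at half the most. Time passes only in rows, so rows that repeat a pose let the fingers close, or fill a call up. It gives the time, the measured TCP pose, the force, the opening and the grip force at its end, in the units of the state.
- bot.read_state(): the state, without advancing time (a new reading comes with each control period).
- cams.capture(name): name is "scene" or "top" or "wrist"; returns (picture, depth): 400x640x3 uint8, blue, green, red; 400x640 float32, m along the optical axis (not along the pixel's ray), 0 where there is no reading.
- cams.calibration(name): a dict with "mtx" (3x3 intrinsics, pixels), "R" (3x3) and "t" (3): a world point X has camera coordinates R X + t; the wrist camera has in their place "tool_from_camera" (4x4, takes a point from camera to tool coordinates, whose origin is the TCP and whose axes are the flange's). Camera axes: x right, y down, z forward; pixel columns grow to the right and rows downward; lengths in m; the calibration is good to about 2 mm. A picture is of the moment at which its call begins: read the wrist's pose just before it. calibration takes no time and is no camera call.
- bot.hand_in(): hands the job in; it is judged then, once.
Trained networks look in the newest picture that a camera, given by its name, has taken for a name from the list of things; names that differ only in an ending like _2 or _b are one class to them, and where a whole thing is asked for, a point or a joint stands for the part that bears it (a point fixed in the world has none). Each returns a list of dicts, best first, with "conf" (0 to 1); they miss things now and then, are a little off and sometimes report something else, mostly with a low value. They report only what shows in the picture. A call takes as long as a camera call. They do not tell look-alikes from the thing itself.
- models.spot_in(query, camera): "position" ([column, row] in pixels, amid what is visible of it).
- models.tip_of(query, camera): "position" ([column, row] in pixels: a listed point, or the origin of a listed thing).
The state is a dict: "time_s": time; "joint_positions": joint angles; "qvel": joint speeds; "tau": joint torques, N m; "position": TCP position; "tcp_rot": TCP orientation; "force": force on the tool from outside, world axes, zero at the start; "moment": the same for the moment, N m; "opening": opening from 0.0 (shut) to 1.0 (fully open); "grasp_force": force on a finger pad.
Only numpy, scipy, OpenCV 4.12 (cv2) and the standard library are available. Lean on these libraries where they do the work, as an engineer would, in place of code of your own. Each camera call takes 0.05 s, during which the arm holds its last target. There are 200 camera calls.

## Working session

There is one attempt and no reset: what is moved stays moved. The work goes in short steps, Python scripts to look and compute and a shell command to move; the robot and the scene stay as the last step left them, time stands still between calls to the robot, and variables do not carry over. Pictures are saved under pics/ and viewed, at most 14 in all, crops included, and the job is handed in when it is done.

```bash
mkdir -p pics
cat > h.py <<'E'
import numpy as np, cv2
from rig import bot, cams, models
def cap(n,save=None):
    im,d=cams.capture(n)
    if save: cv2.imwrite('pics/'+save,im)
    return im,d
def world(n,u,v,z=None,depth=None):
    c=cams.calibration(n);K=np.array(c['mtx']);R=np.array(c['R']);t=np.array(c['t'])
    r=np.linalg.inv(K)@np.array([u,v,1.])
    C=-R.T@t; w=R.T@r
    if depth is not None: return C+w*depth
    return C+w*(z-C[2])/w[2]
def cloud(n,d):
    c=cams.calibration(n);K=np.array(c['mtx']);R=np.array(c['R']);t=np.array(c['t'])
    v,u=np.mgrid[:400,:640]
    p=np.stack([u,v,np.ones_like(u)],-1)@np.linalg.inv(K).T*d[...,None]
    return (p-t)@R
E
python3 - <<'E'
from h import *
for n in('top','scene'):
    im,d=cap(n,n+'0.png')
    np.save(n+'.npy',d)
    c=cams.calibration(n);print(n,np.round(-np.array(c['R']).T@c['t'],3),np.round(c['mtx'],0).tolist())
    for q in('tin_a','rack','clip_1','tray','jar_a','dish','dipper','mortar'):
        r=models.tip_of(q,n)
        print(q,[(np.round(x['position']).astype(int).tolist(),round(x['conf'],2),np.round(world(n,*x['position'],z=0)[:2],3).tolist()) for x in r])
print(bot.read_state())
E
```

```text
top [0.374 0.006 1.091] [[451.0, 0.0, 323.0], [0.0, 451.0, 205.0], [0.0, 0.0, 1.0]]
tin_a [([261, 276], 0.93, [0.415, 0.16]), ([328, 172], 0.88, [0.67, -0.002]), ([392, 276], 0.8, [0.412, -0.152]), ([323, 271], 0.7, [0.425, 0.011]), ([298, 236], 0.7, [0.51, 0.072]), ([288, 180], 0.63, [0.653, 0.099]), ([365, 310], 0.61, [0.334, -0.087]), ([360, 235], 0.57, [0.512, -0.078])]
rack [([343, 176], 0.68, [0.661, -0.04])]
clip_1 []
tray [([178, 244], 0.76, [0.493, 0.365])]
jar_a [([394, 129], 0.97, [0.783, -0.172]), ([401, 245], 0.93, [0.488, -0.177]), ([357, 135], 0.59, [0.769, -0.076])]
dish [([251, 240], 0.69, [0.503, 0.187])]
dipper [([299, 127], 0.78, [0.789, 0.071])]
mortar [([476, 240], 0.73, [0.497, -0.358]), ([400, 245], 0.39, [0.486, -0.174]), ([176, 245], 0.2, [0.491, 0.369])]
scene [1.026 0.435 0.828] [[403.0, 0.0, 316.0], [0.0, 403.0, 198.0], [0.0, 0.0, 1.0]]
tin_a [([304, 186], 0.96, [0.528, -0.077]), ([352, 210], 0.96, [0.507, 0.072]), ([315, 154], 0.88, [0.418, -0.136]), ([317, 257], 0.78, [0.671, 0.099]), ([352, 181], 0.67, [0.429, 0.009]), ([400, 207], 0.66, [0.418, 0.159]
[... 550 characters left out ...]
023746e-03,
        6.76889723e+01, -1.02288084e+01]), 'qvel': array([ 0.05006058, -0.0245026 , -0.00712289,  0.09557429,  0.00319762,
       -0.03657024]), 'tau': array([-4.25333374e-04, -4.39995360e+01, -1.76988369e+01,  6.33626129e-02,
        5.02346177e-02, -6.31398251e-06]), 'position': array([ 0.20478064, -0.5904725 ,  0.24757334]), 'tcp_rot': array([[ 9.44794813e-01,  3.27662571e-01, -2.69489853e-05],
       [ 3.27662570e-01, -9.44794813e-01, -3.87638420e-05],
       [-3.81627217e-05,  2.77937031e-05, -9.99999999e-01]]), 'force': array([ 1.12942178, -0.10077487, -0.66155601]), 'moment': array([-0.02818903, -0.04718971,  0.01022501]), 'grasp_force': 0.0, 'opening': 1.0036849795492206}
```

View pics/top0.png

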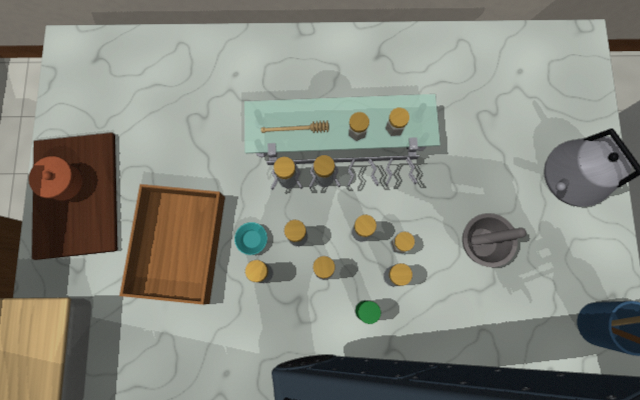

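View pics/scene0.png

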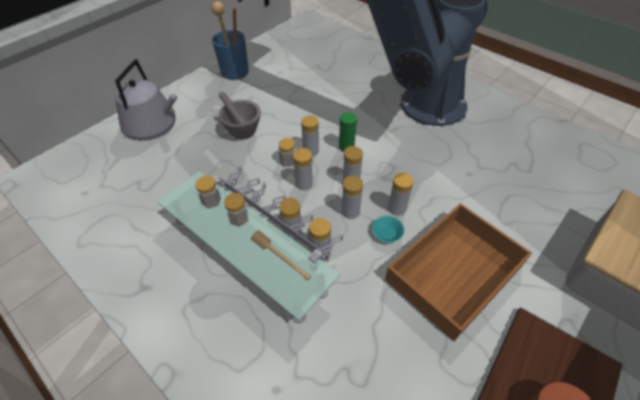

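```bash
cat > circ.py <<'E'
from h import *
# tin tops at z~0.112 from the top camera's depth: fit discs
def tops(d,im):
    P=cloud('top',d); m=((abs(P[...,2]-.112)<.012)&(d>0)).astype(np.uint8)
    n,l,s,c=cv2.connectedComponentsWithStats(m)
    out=[]
    for i in range(1,n):
        if s[i,4]<150: continue
        p=P[l==i]; (x,y),r=cv2.minEnclosingCircle(p[:,:2].astype(np.float32))
        out.append((np.round(p.mean(0),3).tolist(),round(x,3),round(y,3),round(r,4),int(s[i,4]),im[l==i].mean(0).astype(int).tolist(),c[i].astype(int).tolist()))
    return out
if __name__=='__main__':
    im,d=cap('top')
    for o in tops(d,im): print(o)
E
python3 - <<'E'
from circ import *
im=cv2.imread('pics/top0.png');d=np.load('top.npy')
for o in tops(d,im): print(o)
P=cloud('top',d)
# tray rim z~0.06, shelf z~.078, 
for nm,lo,hi,xr,yr in(('tray',.05,.07,(.35,.62),(.2,.55)),('shelf',.07,.09,(.66,.95),(-.35,.3))):
    m=(P[...,2]>lo)&(P[...,2]<hi)&(P[...,0]>xr[0])&(P[...,0]<xr[1])&(P[...,1]>yr[0])&(P[...,1]<yr[1])
    print(nm,m.sum(),P[m].min(0),P[m].max(0),cv2.minAreaRect(P[m][:,:2].astype(np.float32)))
E
```

```text
([0.64, -0.579, 0.114], 0.658, -0.614, 0.0653, 752, [109, 105, 105], [586, 169])
([0.656, 0.009, 0.113], 0.658, 0.009, 0.0242, 359, [60, 118, 147], [323, 165])
([0.653, 0.099, 0.113], 0.655, 0.099, 0.0241, 364, [68, 134, 166], [283, 166])
([0.52, -0.08, 0.113], 0.521, -0.081, 0.024, 376, [71, 137, 169], [364, 224])
([0.51, 0.074, 0.113], 0.511, 0.074, 0.0241, 376, [67, 129, 159], [294, 229])
([0.499, -0.405, 0.113], 0.5, -0.407, 0.0193, 154, [85, 86, 90], [514, 233])
([0.431, 0.011, 0.113], 0.431, 0.011, 0.024, 387, [68, 130, 161], [323, 266])
([0.423, 0.156, 0.113], 0.423, 0.157, 0.0238, 393, [76, 148, 182], [255, 270])
([0.414, -0.154, 0.112], 0.414, -0.154, 0.0241, 402, [69, 136, 169], [400, 273])
([0.271, 0.607, 0.122], 0.268, 0.622, 0.1247, 3359, [98, 140, 164], [35, 346])
([0.335, -0.084, 0.113], 0.334, -0.084, 0.024, 411, [62, 120, 46], [368, 311])
([0.305, -0.584, 0.112], 0.301, -0.612, 0.0518, 317, [48, 36, 23], [607, 324])
tray 1368 [0.35426284 0.25408386 0.050024  ] [0.61990101 0.47126116 0.06803593] ((0.4920336604118347, 0.3629559278488159), (0.1924716681241989, 0.26067712903022766), 83.90611267089844)
shelf 8952 [ 0.66002348 -0.26361652  0.07002889] [0.84224526 0.19835493 0.08993759] ((0.7476435899734497, -0.03365206718444824), (0.1795719414949417, 0.46051499247550964), 1.7209168672561646)
```

The top picture shows seven gold-lidded tins: two in the rack at (284,167) and (324,165), and five on the counter at (294,230), (364,225), (323,267), (256,271) and (400,273). Things that could be mistaken for tins:
- Green look-alike at (368,311)
- jar_a at (404,241), with a gold lid but only 70 mm tall
- Shelf jars at (359,122) and (399,118)

The tray is at (172,244) and clips 1 and 2 are free. I'm choosing the first counter tin at (364,225), which has a gold lid at 112 mm. I'll check it in a crop.

Run:
```python
from h import *
im=cv2.imread('pics/top0.png');d=np.load('top.npy');P=cloud('top',d)
cv2.imwrite('pics/crop0.png',cv2.resize(im[130:330,235:440],None,fx=2.9,fy=2.9,interpolation=cv2.INTER_CUBIC))
m=((abs(P[...,2]-.06)<.008)&(P[...,0]>.33)&(P[...,0]<.66)&(P[...,1]>.22)&(P[...,1]<.5)).astype(np.uint8)
n,l,s,c=cv2.connectedComponentsWithStats(m)
i=1+s[1:,4].argmax();r=cv2.minAreaRect(P[l==i][:,:2].astype(np.float32));print('tray',r,cv2.boxPoints(r).round(3).tolist())
# shelf front edge per column
pts=[]
for u in range(250,438,3):
    col=P[100:190,u]; k=(abs(col[:,2]-.078)<.004)
    if k.sum()>8: pts.append((col[k][:,0].min(),col[k][:,1].mean()))
pts=np.array(pts); 
print(np.round(pts[::4],3).tolist())
# strip z .045-.071
for y in(-.20,-.171,-.126,-.081,-.036):
    q=P[(abs(P[...,1]-y)<.008)&(P[...,0]>.6)&(P[...,0]<.72)&(P[...,2]>.03)]
    q=q[q[:,0].argsort()];print(y,[(round(a,3),round(b,3)) for a,_,b in q[:24]])
s=np.array([bot.read_state()['force'] for _ in range(3)]);print(s)
```

```text
tray ((0.4920336604118347, 0.3629559278488159), (0.1924716681241989, 0.26067712903022766), 83.90611267089844) [[0.35199999809265137, 0.2809999883174896], [0.6110000014305115, 0.2529999911785126], [0.6320000290870667, 0.4449999928474426], [0.37299999594688416, 0.47200000286102295]]
[[0.701, 0.182], [0.701, 0.154], [0.692, 0.125], [0.632, 0.097], [0.704, 0.068], [0.683, 0.04], [0.707, 0.011], [0.706, -0.017], [0.684, -0.045], [0.71, -0.074], [0.686, -0.102], [0.709, -0.131], [0.711, -0.159], [0.712, -0.187], [0.714, -0.216], [0.714, -0.244]]
-0.2 [(np.float64(0.627), np.float64(0.068)), (np.float64(0.627), np.float64(0.058)), (np.float64(0.627), np.float64(0.068)), (np.float64(0.627), np.float64(0.055)), (np.float64(0.628), np.float64(0.061)), (np.float64(0.629), np.float64(0.069)), (np.float64(0.629), np.float64(0.069)), (np.float64(0.631), np.float64(0.051)), (np.float64(0.631), np.float64(0.069)), (np.float64(0.631), np.float64(0.069)), (np.float64(0.632), np.float64(0.068)), (np.float64(0.632), np.float64(0.057)), (np.float64(0.633), np.float64(0.054)), (np.float64(0.633), np.float
[... 3687 characters left out ...]
683), np.float64(0.062)), (np.float64(0.683), np.float64(0.054)), (np.float64(0.683), np.float64(0.053)), (np.float64(0.684), np.float64(0.069)), (np.float64(0.684), np.float64(0.053)), (np.float64(0.684), np.float64(0.053)), (np.float64(0.684), np.float64(0.061)), (np.float64(0.684), np.float64(0.052)), (np.float64(0.684), np.float64(0.06)), (np.float64(0.684), np.float64(0.067)), (np.float64(0.684), np.float64(0.05)), (np.float64(0.685), np.float64(0.073)), (np.float64(0.685), np.float64(0.071)), (np.float64(0.685), np.float64(0.071)), (np.float64(0.686), np.float64(0.07))]
[[ 1.12942178 -0.10077487 -0.66155601]
 [ 1.12942178 -0.10077487 -0.66155601]
 [ 1.12942178 -0.10077487 -0.66155601]]
```

View pics/crop0.png

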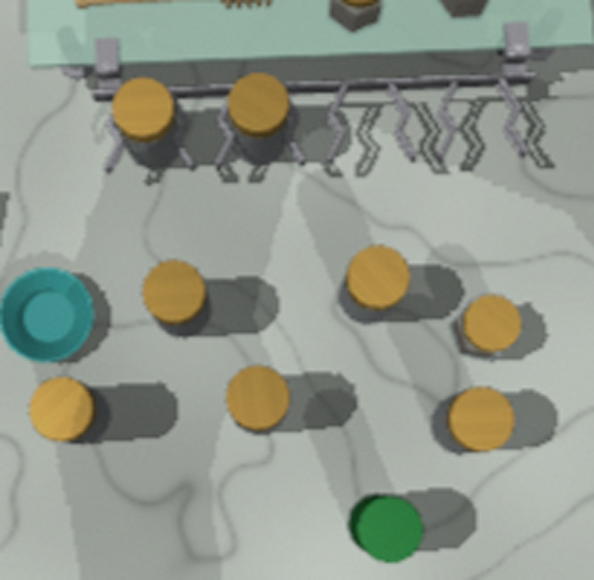

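The crop shows the first tin at crop (378,276) standing free, jar_a is the short hexagonal one at (490,323), and the green look-alike is at (388,527). Moving above the first tin.

```bash
python3 -m handwheel '[[0.158,0.255,0,0,0,-0.076],[0.158,0.255,0,0,0,-0.076],[0.158,0.255,0,0,0,-0.076],[0.158,0.255,0,0,0,-0.076],[0.158,0.255,0,0,0,-0.076],[0.158,0.255,0,0,0,-0.076],[0.158,0.255,0,0,0,-0.076],[0.158,0.255,0,0,0,-0.076]]' 0.7
python3 -m handwheel '[[0.158,0.254,0,0,0,-0.076],[0.158,0.254,0,0,0,-0.076],[0.158,0.254,0,0,0,-0.076],[0.158,0.254,0,0,0,-0.076],[0.158,0.254,0,0,0,-0.076],[0.158,0.254,0,0,0,-0.076],[0.158,0.254,0,0,0,-0.076],[0.158,0.254,0,0,0,-0.076]]'
python3 -m handwheel '[[0,0,0,0,0,0],[0,0,0,0,0,0],[0,0,0,0,0,0],[0,0,0,0,0,0],[0,0,0,0,0,0],[0,0,0,0,0,0],[0,0,0,0,0,0],[0,0,0,0,0,0]]'
```

```text
time_s: 1.57
position: [0.3643, -0.3294, 0.2475]
tcp_rot: [[0.983, 0.185, -0.0], [0.185, -0.983, 0.004], [0.001, -0.004, -1.0]]
force: [-0.7, -0.2, 0.3]
opening: 0.85
grasp_force: 0.0
time_s: 2.23
position: [0.5233, -0.0775, 0.2479]
tcp_rot: [[0.999, 0.034, 0.003], [0.034, -0.999, 0.001], [0.003, -0.001, -1.0]]
force: [-0.4, -0.4, -0.0]
opening: 0.848
grasp_force: 0.0
time_s: 2.9
position: [0.5206, -0.0821, 0.2476]
tcp_rot: [[1.0, 0.029, 0.0], [0.029, -1.0, -0.0], [0.0, 0.0, -1.0]]
force: [-0.4, -1.0, -0.3]
opening: 0.851
grasp_force: 0.0
```

```bash
python3 -m handwheel '[[0,0,-0.04,0,0,0],[0,0,-0.08,0,0,0],[0,0,-0.11,0,0,0],[0,0,-0.13,0,0,0],[0,0,-0.15,0,0,0],[0,0,-0.15,0,0,0],[0,0,-0.15,0,0,0],[0,0,-0.15,0,0,0]]'
python3 -m handwheel '[[0,0,0,0,0,0],[0,0,0,0,0,0],[0,0,0,0,0,0],[0,0,0,0,0,0],[0,0,0,0,0,0],[0,0,0,0,0,0],[0,0,0,0,0,0],[0,0,0,0,0,0]]' -1
python3 -m handwheel '[[0,0,0.02,0,0,0],[0,0,0.05,0,0,0],[0,0,0.09,0,0,0],[0,0,0.13,0,0,0],[0,0,0.14,0,0,0],[0,0,0.14,0,0,0],[0,0,0.14,0,0,0],[0,0,0.14,0,0,0]]'
python3 -m handwheel '[[0,0,0,0,0,0],[0,0,0,0,0,0],[0,0,0,0,0,0],[0,0,0,0,0,0],[0,0,0,0,0,0],[0,0,0,0,0,0],[0,0,0,0,0,0],[0,0,0,0,0,0]]'
python3 -c "
from h import *
im,d=cap('wrist','w1.png')
F=[]
for _ in range(6): cams.capture('wrist');F.append(bot.read_state()['force'][2])
print(F)"
```

```text
time_s: 3.57
position: [0.5216, -0.0818, 0.0984]
tcp_rot: [[1.0, 0.03, 0.002], [0.03, -1.0, -0.001], [0.002, 0.001, -1.0]]
force: [-0.2, 0.5, -0.2]
opening: 0.852
grasp_force: 0.0
time_s: 4.23
position: [0.5212, -0.0818, 0.098]
tcp_rot: [[1.0, 0.03, 0.001], [0.03, -1.0, -0.001], [0.001, 0.001, -1.0]]
force: [-0.5, -0.8, 5.0]
opening: 0.544
grasp_force: 29.9
time_s: 4.9
position: [0.5188, -0.0807, 0.235]
tcp_rot: [[1.0, 0.03, -0.006], [0.03, -1.0, 0.002], [-0.005, -0.002, -1.0]]
force: [-0.2, 0.2, -2.8]
opening: 0.546
grasp_force: 29.9
time_s: 5.57
position: [0.5208, -0.0815, 0.2376]
tcp_rot: [[1.0, 0.03, 0.0], [0.03, -1.0, -0.0], [0.0, 0.0, -1.0]]
force: [-0.9, 0.5, -3.8]
opening: 0.546
grasp_force: 29.9
[np.float64(-2.635773748162373), np.float64(-3.732204509046438), np.float64(-3.02366576613214), np.float64(-3.697584791236356), np.float64(-2.8605077939705987), np.float64(-2.826115588349503)]
```

Heft is about 3.1 N, so this tin is full. It goes to clip 2: I'll line up 75 mm in front, lower, then push in.

```bash
python3 -m handwheel '[[0.03,-0.001,0,0,0,0],[0.065,-0.0015,0,0,0,0],[0.065,-0.0015,-0.04,0,0,0],[0.065,-0.0015,-0.08,0,0,0],[0.065,-0.0015,-0.11,0,0,0],[0.065,-0.0015,-0.13,0,0,0],[0.065,-0.0015,-0.138,0,0,0],[0.065,-0.0015,-0.139,0,0,0]]'
python3 -m handwheel '[[0,0,0,0,0,0],[0,0,0,0,0,0],[0.01,0.0003,0,0,0,0],[0.02,0.0006,0,0,0,0],[0.03,0.0009,0,0,0,0],[0.04,0.0012,0,0,0,0],[0.05,0.0015,0,0,0,0],[0.05,0.0015,0,0,0,0]]'
python3 -m handwheel '[[0.005,0.0002,0,0,0,0],[0.01,0.0003,0,0,0,0],[0.015,0.0005,0,0,0,0],[0.02,0.0006,0,0,0,0],[0.025,0.0008,0,0,0,0],[0.025,0.0008,0,0,0,0],[0.025,0.0008,0,0,0,0],[0.025,0.0008,0,0,0,0]]'
python3 -c "
from h import *
im,d=cap('scene','s1.png');cv2.imwrite('pics/s1c.png',cv2.resize(im[100:300,180:440],None,fx=2.8,fy=2.8))"
```

```text
time_s: 6.58
position: [0.5856, -0.0831, 0.0981]
tcp_rot: [[1.0, 0.03, -0.002], [0.03, -1.0, 0.0], [-0.002, -0.0, -1.0]]
force: [-0.6, 0.1, -3.3]
opening: 0.546
grasp_force: 30.0
time_s: 7.25
position: [0.638, -0.0832, 0.0995]
tcp_rot: [[1.0, 0.031, 0.004], [0.031, -1.0, -0.004], [0.004, 0.004, -1.0]]
force: [1.0, -4.2, -2.6]
opening: 0.543
grasp_force: 30.0
time_s: 7.92
position: [0.6613, -0.0817, 0.0991]
tcp_rot: [[1.0, 0.03, 0.002], [0.03, -1.0, -0.002], [0.002, 0.002, -1.0]]
force: [1.6, -5.8, -3.4]
opening: 0.541
grasp_force: 30.0
```

View pics/s1c.png

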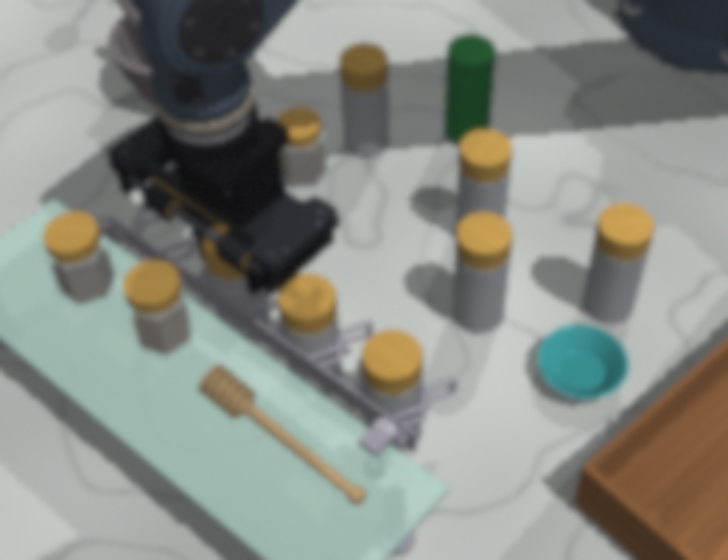

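The tin at crop (222,255) is between the jaws and the others are undisturbed. There's a side force of about 6 N toward -y, so I'll ease over, push the last millimetres, lower and release.

```bash
python3 -m handwheel '[[0.001,-0.001,0,0,0,0],[0.002,-0.002,-0.0005,0,0,0],[0.003,-0.0025,-0.001,0,0,0],[0.003,-0.0025,-0.001,0,0,0],[0.003,-0.0025,-0.0015,0,0,0],[0.003,-0.0025,-0.0015,0,0,0],[0.003,-0.0025,-0.0015,0,0,0],[0.003,-0.0025,-0.0015,0,0,0]]'
python3 -m handwheel '[[0.001,0,0,0,0,0],[0.002,0,0,0,0,0],[0.002,0,0,0,0,0],[0.002,0,0,0,0,0],[0.002,0,0,0,0,0],[0.002,0,0,0,0,0],[0.002,0,0,0,0,0],[0.002,0,0,0,0,0]]'
```

```text
time_s: 8.63
position: [0.6616, -0.0824, 0.0976]
tcp_rot: [[1.0, 0.03, -0.005], [0.03, -1.0, 0.001], [-0.005, -0.001, -1.0]]
force: [-5.9, -1.2, 3.7]
opening: 0.544
grasp_force: 30.0
time_s: 9.3
position: [0.6617, -0.0824, 0.0976]
tcp_rot: [[0.999, 0.031, -0.009], [0.031, -1.0, 0.001], [-0.009, -0.002, -1.0]]
force: [-9.7, -2.8, 5.1]
opening: 0.545
grasp_force: 30.0
```

```bash
python3 -m handwheel '[[-0.003,0,0,0,0,0],[-0.004,0,0,0,0,0],[-0.004,0,0,0,0,0],[-0.004,0,0,0,0,0],[-0.004,0,0,0,0,0],[-0.004,0,0,0,0,0],[-0.004,0,0.02,0,0,0],[-0.004,0,0.05,0,0,0]]' 0.7
python3 -m handwheel '[[0,0,0.03,0,0,0],[0,0,0.07,0,0,0],[-0.02,0,0.09,0,0,0],[-0.06,-0.02,0.09,0,0,0],[-0.10,-0.04,0.09,0,0,0],[-0.14,-0.06,0.09,0,0,0],[-0.18,-0.07,0.09,0,0,0],[-0.20,-0.07,0.09,0,0,0]]'
python3 -m handwheel '[[-0.03,0,0,0,0,0],[-0.05,0,0,0,0,0],[-0.05,0,0,0,0,0],[-0.05,0,0,0,0,0],[-0.05,0,0,0,0,0],[-0.05,0,0,0,0,0],[-0.05,0,0,0,0,0],[-0.05,0,0,0,0,0]]'
python3 circ.py
```

```text
time_s: 9.97
position: [0.6595, -0.0824, 0.1439]
tcp_rot: [[1.0, 0.03, -0.008], [0.03, -1.0, 0.003], [-0.008, -0.003, -1.0]]
force: [-0.6, -0.4, -0.8]
opening: 0.849
grasp_force: 0.0
time_s: 10.63
position: [0.4589, -0.1541, 0.2371]
tcp_rot: [[1.0, 0.028, -0.001], [0.028, -1.0, -0.0], [-0.001, 0.0, -1.0]]
force: [-0.3, -0.3, 0.1]
opening: 0.852
grasp_force: 0.0
time_s: 11.3
position: [0.4127, -0.1533, 0.237]
tcp_rot: [[1.0, 0.031, 0.0], [0.031, -1.0, -0.0], [0.0, 0.0, -1.0]]
force: [-0.6, 0.1, -0.3]
opening: 0.849
grasp_force: 0.0
([0.641, -0.579, 0.114], 0.659, -0.615, 0.0652, 721, [122, 117, 118], [586, 169])
([0.659, -0.08, 0.113], 0.661, -0.08, 0.0243, 361, [69, 134, 166], [362, 163])
([0.656, 0.009, 0.113], 0.658, 0.009, 0.0242, 365, [68, 132, 164], [323, 165])
([0.653, 0.099, 0.112], 0.655, 0.099, 0.0243, 365, [73, 141, 175], [283, 166])
([0.51, 0.074, 0.113], 0.511, 0.074, 0.024, 375, [85, 161, 199], [294, 229])
([0.499, -0.405, 0.113], 0.499, -0.408, 0.0187, 153, [104, 105, 109], [513, 233])
([0.431, 0.011, 0.113], 0.431, 0.011, 0.024, 387, [85, 162, 200], [323, 266])
([0.423, 0.156, 0.113], 0.423, 0.157, 0.0239, 394, [88, 169, 208], [255, 270])
([0.272, 0.604, 0.122], 0.268, 0.622, 0.1247, 3183, [111, 158, 185], [37, 346])
([0.34, -0.074, 0.113], 0.337, -0.08, 0.023, 188, [69, 131, 51], [363, 309])
([0.305, -0.583, 0.112], 0.301, -0.613, 0.0516, 317, [72, 55, 36], [607, 324])
```

```bash
python3 -m handwheel '[[0.001,-0.001,-0.04,0,0,0],[0.001,-0.001,-0.08,0,0,0],[0.001,-0.001,-0.11,0,0,0],[0.001,-0.001,-0.13,0,0,0],[0.001,-0.001,-0.139,0,0,0],[0.001,-0.001,-0.139,0,0,0],[0.001,-0.001,-0.139,0,0,0],[0.001,-0.001,-0.139,0,0,0]]'
python3 -m handwheel '[[0,0,0,0,0,0],[0,0,0,0,0,0],[0,0,0,0,0,0],[0,0,0,0,0,0],[0,0,0,0,0,0],[0,0,0,0,0,0],[0,0,0.02,0,0,0],[0,0,0.05,0,0,0]]' -1
python3 -m handwheel '[[0,0,0.04,0,0,0],[0,0,0.08,0,0,0],[0,0,0.09,0,0,0],[0,0,0.09,0,0,0],[0,0,0.09,0,0,0],[0,0,0.09,0,0,0],[0,0,0.09,0,0,0],[0,0,0.09,0,0,0]]'
cat > heft.py <<'E'
from circ import *
F=[]
for i in range(6):
    im,d=cams.capture('top');F.append(bot.read_state()['force'][2])
print('mean',np.mean(F),bot.read_state()['position'])
for o in tops(d,im):
    if .38<o[1]<.75 and -.35<o[2]<.5: print(o)
E
python3 heft.py
```

```text
time_s: 12.02
position: [0.4135, -0.1545, 0.0985]
tcp_rot: [[1.0, 0.03, 0.001], [0.03, -1.0, -0.001], [0.001, 0.001, -1.0]]
force: [-0.1, 0.5, -0.3]
opening: 0.854
grasp_force: 0.0
time_s: 12.68
position: [0.411, -0.1531, 0.1466]
tcp_rot: [[1.0, 0.029, -0.006], [0.029, -1.0, 0.004], [-0.006, -0.004, -1.0]]
force: [-0.2, 0.1, -0.4]
opening: 0.553
grasp_force: 29.7
time_s: 13.35
position: [0.4119, -0.1536, 0.2364]
tcp_rot: [[1.0, 0.03, -0.003], [0.03, -1.0, 0.002], [-0.003, -0.002, -1.0]]
force: [-0.0, 0.5, -0.7]
opening: 0.547
grasp_force: 29.7
mean -0.9655893885892968 [ 0.41271202 -0.15413137  0.23769832]
([0.659, -0.08, 0.112], 0.661, -0.08, 0.0243, 362, [69, 134, 166], [362, 163])
([0.656, 0.009, 0.113], 0.658, 0.009, 0.0241, 362, [68, 133, 165], [323, 165])
([0.653, 0.099, 0.113], 0.656, 0.099, 0.0248, 361, [74, 143, 177], [283, 166])
([0.51, 0.074, 0.113], 0.511, 0.074, 0.0241, 375, [85, 161, 199], [294, 229])
([0.431, 0.011, 0.113], 0.431, 0.011, 0.024, 386, [85, 162, 200], [323, 266])
([0.423, 0.157, 0.113], 0.423, 0.157, 0.0237, 394, [88, 169, 208], [255, 270])
```

About 1.0 N, so empty. It goes to the tray's far-left slot.

```bash
python3 -m handwheel '[[0.077,0.277,0,0,0,0],[0.077,0.277,0,0,0,0],[0.077,0.277,0,0,0,0],[0.077,0.277,0,0,0,0],[0.077,0.277,0,0,0,0],[0.077,0.277,0,0,0,0],[0.077,0.277,0,0,0,0],[0.077,0.277,0,0,0,0]]'
python3 -m handwheel '[[0.076,0.277,0,0,0,0],[0.076,0.277,0,0,0,0],[0.076,0.277,0,0,0,0],[0.076,0.277,0,0,0,0],[0.076,0.277,0,0,0,0],[0.076,0.277,0,0,0,0],[0.076,0.277,0,0,0,0],[0.076,0.277,0,0,0,0]]'
python3 -m handwheel '[[0,0,-0.01,0,0,0],[0,0,-0.04,0,0,0],[0,0,-0.08,0,0,0],[0,0,-0.11,0,0,0],[0,0,-0.125,0,0,0],[0,0,-0.132,0,0,0],[0,0,-0.132,0,0,0],[0,0,-0.132,0,0,0]]'
python3 -m handwheel '[[0,0,0,0,0,0],[0,0,0,0,0,0],[0,0,0,0,0,0],[0,0,0,0,0,0],[0,0,0,0,0,0],[0,0,0.03,0,0,0],[0,0,0.07,0,0,0],[0,0,0.11,0,0,0]]' 0.7
python3 heft.py
```

```text
time_s: 14.32
position: [0.4915, 0.1287, 0.2383]
tcp_rot: [[0.999, 0.036, 0.003], [0.036, -0.999, 0.003], [0.004, -0.003, -1.0]]
force: [1.1, -0.7, -1.5]
opening: 0.548
grasp_force: 29.7
time_s: 14.98
position: [0.5671, 0.4064, 0.2374]
tcp_rot: [[0.999, 0.035, 0.003], [0.035, -0.999, 0.005], [0.004, -0.005, -1.0]]
force: [0.3, -0.3, -0.9]
opening: 0.547
grasp_force: 29.7
time_s: 15.65
position: [0.5658, 0.3979, 0.1058]
tcp_rot: [[1.0, 0.028, -0.001], [0.028, -1.0, -0.001], [-0.001, 0.001, -1.0]]
force: [0.2, 0.4, -0.5]
opening: 0.55
grasp_force: 30.0
time_s: 16.32
position: [0.5648, 0.3995, 0.2157]
tcp_rot: [[1.0, 0.03, -0.003], [0.03, -1.0, -0.002], [-0.003, 0.002, -1.0]]
force: [-0.3, -0.3, 0.3]
opening: 0.85
grasp_force: 0.0
mean 0.5619724164520564 [0.56480332 0.3994324  0.21491181]
([0.659, -0.08, 0.113], 0.661, -0.08, 0.0243, 359, [69, 136, 169], [362, 163])
([0.656, 0.009, 0.113], 0.658, 0.009, 0.0242, 360, [70, 138, 171], [323, 165])
([0.653, 0.099, 0.113], 0.655, 0.099, 0.024, 362, [72, 140, 173], [283, 166])
([0.51, 0.074, 0.113], 0.511, 0.074, 0.024, 376, [58, 111, 136], [294, 229])
([0.431, 0.011, 0.113], 0.431, 0.011, 0.024, 385, [60, 117, 145], [323, 266])
([0.423, 0.157, 0.113], 0.423, 0.157, 0.0236, 392, [56, 108, 132], [255, 270])
```

Next is the tin at (0.511, 0.074).

```bash
python3 -m handwheel '[[-0.01,-0.03,0.022,0,0,0],[-0.054,-0.3255,0.022,0,0,0],[-0.054,-0.3255,0.022,0,0,0],[-0.054,-0.3255,0.022,0,0,0],[-0.054,-0.3255,0.022,0,0,0],[-0.054,-0.3255,0.022,0,0,0],[-0.054,-0.3255,0.022,0,0,0],[-0.054,-0.3255,0.022,0,0,0]]'
python3 -m handwheel '[[0,-0.006,0,0,0,0],[0,-0.006,0,0,0,0],[0,-0.006,0,0,0,0],[0,-0.006,0,0,0,0],[0,-0.006,0,0,0,0],[0,-0.006,0,0,0,0],[0,-0.006,0,0,0,0],[0,-0.006,0,0,0,0]]'
```

```text
time_s: 17.28
position: [0.5109, 0.0797, 0.2363]
tcp_rot: [[1.0, 0.03, -0.004], [0.03, -1.0, 0.0], [-0.004, -0.0, -1.0]]
force: [0.8, -0.1, -0.2]
opening: 0.849
grasp_force: 0.0
time_s: 17.95
position: [0.5128, 0.0762, 0.238]
tcp_rot: [[1.0, 0.031, -0.0], [0.031, -1.0, 0.0], [-0.0, -0.0, -1.0]]
force: [0.7, -0.5, 0.6]
opening: 0.853
grasp_force: 0.0
```

```bash
python3 -m handwheel '[[-0.001,-0.002,-0.04,0,0,0],[-0.001,-0.002,-0.08,0,0,0],[-0.001,-0.002,-0.11,0,0,0],[-0.001,-0.002,-0.13,0,0,0],[-0.001,-0.002,-0.139,0,0,0],[-0.001,-0.002,-0.139,0,0,0],[-0.001,-0.002,-0.139,0,0,0],[-0.001,-0.002,-0.139,0,0,0]]'
python3 -m handwheel '[[0,0,0,0,0,0],[0,0,0,0,0,0],[0,0,0,0,0,0],[0,0,0,0,0,0],[0,0,0,0,0,0],[0,0,0,0,0,0],[0,0,0.02,0,0,0],[0,0,0.05,0,0,0]]' -1
python3 -m handwheel '[[0,0,0.04,0,0,0],[0,0,0.08,0,0,0],[0,0,0.09,0,0,0],[0,0,0.09,0,0,0],[0,0,0.09,0,0,0],[0,0,0.09,0,0,0],[0,0,0.09,0,0,0],[0,0,0.09,0,0,0]]'
python3 heft.py
```

```text
time_s: 18.62
position: [0.5131, 0.0734, 0.1004]
tcp_rot: [[1.0, 0.03, 0.003], [0.03, -1.0, -0.0], [0.003, 0.0, -1.0]]
force: [-0.9, -0.2, 0.0]
opening: 0.849
grasp_force: 0.0
time_s: 19.28
position: [0.5094, 0.0734, 0.147]
tcp_rot: [[1.0, 0.03, -0.008], [0.03, -1.0, 0.001], [-0.008, -0.001, -1.0]]
force: [0.5, 0.4, -1.6]
opening: 0.548
grasp_force: 30.0
time_s: 19.95
position: [0.5106, 0.0734, 0.237]
tcp_rot: [[1.0, 0.03, -0.005], [0.03, -1.0, 0.0], [-0.005, -0.0, -1.0]]
force: [-0.0, 0.0, -1.4]
opening: 0.546
grasp_force: 30.0
mean -1.2174037870263783 [0.51177135 0.0733243  0.23868178]
([0.659, -0.08, 0.113], 0.66, -0.08, 0.0244, 360, [81, 158, 196], [362, 163])
([0.657, 0.005, 0.113], 0.657, 0.008, 0.0236, 280, [81, 159, 198], [325, 164])
([0.564, 0.398, 0.118], 0.565, 0.4, 0.0246, 421, [78, 154, 191], [147, 206])
([0.431, 0.011, 0.113], 0.431, 0.011, 0.024, 387, [92, 175, 214], [323, 266])
```

Empty, at 1.2 N. It goes to the slot at (0.557, 0.311), then on to the tin at (0.423, 0.157).

```bash
python3 -m handwheel '[[0.046,0.2375,0,0,0,0],[0.046,0.2375,0,0,0,0],[0.046,0.2375,0,0,0,0],[0.046,0.2375,0,0,0,0],[0.046,0.2375,0,0,0,0],[0.046,0.2375,0,0,0,0],[0.046,0.2375,0,0,0,0],[0.046,0.2375,0,0,0,0]]'
python3 -m handwheel '[[0,0,-0.01,0,0,0],[0,0,-0.04,0,0,0],[0,0,-0.08,0,0,0],[0,0,-0.11,0,0,0],[0,0,-0.125,0,0,0],[0,0,-0.132,0,0,0],[0,0,-0.132,0,0,0],[0,0,-0.132,0,0,0]]'
python3 -m handwheel '[[0,0,0,0,0,0],[0,0,0,0,0,0],[0,0,0,0,0,0],[0,0,0,0,0,0],[0,0,0,0,0,0],[0,0,0.03,0,0,0],[0,0,0.07,0,0,0],[0,0,0.11,0,0,0]]' 0.7
python3 -m handwheel '[[-0.01,-0.01,0.022,0,0,0],[-0.04,-0.04,0.022,0,0,0],[-0.134,-0.154,0.022,0,0,0],[-0.134,-0.154,0.022,0,0,0],[-0.134,-0.154,0.022,0,0,0],[-0.134,-0.154,0.022,0,0,0],[-0.134,-0.154,0.022,0,0,0],[-0.134,-0.154,0.022,0,0,0]]'
python3 heft.py
```

```text
time_s: 20.92
position: [0.5575, 0.3127, 0.2385]
tcp_rot: [[0.999, 0.033, -0.0], [0.033, -0.999, -0.0], [-0.0, 0.0, -1.0]]
force: [0.0, -1.0, -1.9]
opening: 0.546
grasp_force: 30.0
time_s: 21.58
position: [0.5581, 0.3093, 0.1071]
tcp_rot: [[1.0, 0.028, -0.0], [0.028, -1.0, -0.0], [-0.0, 0.0, -1.0]]
force: [0.6, 1.0, -1.1]
opening: 0.54
grasp_force: 30.6
time_s: 22.25
position: [0.5568, 0.3106, 0.2169]
tcp_rot: [[1.0, 0.03, -0.004], [0.03, -1.0, -0.001], [-0.004, 0.001, -1.0]]
force: [1.1, 0.6, -0.1]
opening: 0.845
grasp_force: 0.0
time_s: 22.92
position: [0.4235, 0.1563, 0.2396]
tcp_rot: [[1.0, 0.028, 0.001], [0.028, -1.0, 0.0], [0.001, -0.0, -1.0]]
force: [-0.4, 0.4, -0.0]
opening: 0.848
grasp_force: 0.0
mean 0.08698526073979213 [0.42470069 0.15753311 0.23897058]
([0.659, -0.08, 0.113], 0.66, -0.08, 0.0243, 359, [73, 144, 179], [362, 163])
([0.656, 0.009, 0.113], 0.658, 0.009, 0.0242, 362, [75, 146, 181], [323, 165])
([0.653, 0.099, 0.113], 0.655, 0.099, 0.0243, 361, [76, 147, 183], [283, 166])
([0.564, 0.398, 0.118], 0.565, 0.4, 0.0247, 422, [70, 139, 174], [147, 206])
([0.555, 0.309, 0.118], 0.556, 0.311, 0.0245, 405, [72, 145, 181], [187, 210])
([0.431, 0.011, 0.113], 0.431, 0.011, 0.024, 387, [50, 97, 120], [323, 266])
```

```bash
python3 -m handwheel '[[-0.0015,0,-0.04,0,0,0],[-0.0015,0,-0.08,0,0,0],[-0.0015,0,-0.11,0,0,0],[-0.0015,0,-0.13,0,0,0],[-0.0015,0,-0.141,0,0,0],[-0.0015,0,-0.141,0,0,0],[-0.0015,0,-0.141,0,0,0],[-0.0015,0,-0.141,0,0,0]]'
python3 -m handwheel '[[0,0,0,0,0,0],[0,0,0,0,0,0],[0,0,0,0,0,0],[0,0,0,0,0,0],[0,0,0,0,0,0],[0,0,0,0,0,0],[0,0,0.02,0,0,0],[0,0,0.05,0,0,0]]' -1
python3 -m handwheel '[[0,0,0.04,0,0,0],[0,0,0.08,0,0,0],[0,0,0.09,0,0,0],[0,0,0.09,0,0,0],[0,0,0.09,0,0,0],[0,0,0.09,0,0,0],[0,0,0.09,0,0,0],[0,0,0.09,0,0,0]]'
python3 heft.py
```

```text
time_s: 23.88
position: [0.4231, 0.1572, 0.0985]
tcp_rot: [[1.0, 0.03, 0.001], [0.03, -1.0, 0.0], [0.001, -0.0, -1.0]]
force: [-0.5, -0.6, 0.7]
opening: 0.848
grasp_force: 0.0
time_s: 24.55
position: [0.4203, 0.1565, 0.1466]
tcp_rot: [[1.0, 0.029, -0.007], [0.029, -1.0, -0.001], [-0.007, 0.001, -1.0]]
force: [1.3, 0.4, -0.7]
opening: 0.544
grasp_force: 29.9
time_s: 25.22
position: [0.4213, 0.1567, 0.2364]
tcp_rot: [[1.0, 0.03, -0.004], [0.03, -1.0, -0.0], [-0.004, 0.0, -1.0]]
force: [0.7, 0.9, -1.6]
opening: 0.546
grasp_force: 29.9
mean -0.9242452685743622 [0.42226086 0.15683642 0.23769364]
([0.659, -0.08, 0.113], 0.661, -0.08, 0.0245, 359, [73, 144, 179], [362, 163])
([0.656, 0.009, 0.113], 0.658, 0.009, 0.0241, 361, [75, 146, 181], [323, 165])
([0.653, 0.099, 0.112], 0.654, 0.099, 0.0239, 362, [76, 148, 183], [283, 166])
([0.564, 0.398, 0.118], 0.565, 0.401, 0.0252, 418, [70, 139, 174], [147, 206])
([0.555, 0.309, 0.118], 0.557, 0.311, 0.0245, 411, [72, 145, 181], [186, 210])
([0.43, 0.011, 0.113], 0.431, 0.011, 0.0239, 386, [51, 97, 120], [323, 266])
```

Empty, at 0.9 N. It goes to the slot at (0.427, 0.415), then on to the last counter tin at (0.431, 0.011).

```bash
python3 -m handwheel '[[0.005,0.258,0,0,0,0],[0.005,0.258,0,0,0,0],[0.005,0.258,0,0,0,0],[0.005,0.258,0,0,0,0],[0.005,0.258,0,0,0,0],[0.005,0.258,0,0,0,0],[0.005,0.258,0,0,0,0],[0.005,0.258,0,0,0,0]]'
python3 -m handwheel '[[0,0,-0.01,0,0,0],[0,0,-0.04,0,0,0],[0,0,-0.08,0,0,0],[0,0,-0.11,0,0,0],[0,0,-0.125,0,0,0],[0,0,-0.132,0,0,0],[0,0,-0.132,0,0,0],[0,0,-0.132,0,0,0]]'
python3 -m handwheel '[[0,0,0,0,0,0],[0,0,0,0,0,0],[0,0,0,0,0,0],[0,0,0,0,0,0],[0,0,0,0,0,0],[0,0,0.03,0,0,0],[0,0,0.07,0,0,0],[0,0,0.11,0,0,0]]' 0.7
python3 -m handwheel '[[0.002,-0.02,0.022,0,0,0],[0.002,-0.2,0.022,0,0,0],[0.002,-0.2,0.022,0,0,0],[0.002,-0.2,0.022,0,0,0],[0.002,-0.2,0.022,0,0,0],[0.002,-0.2,0.022,0,0,0],[0.002,-0.2,0.022,0,0,0],[0.002,-0.2,0.022,0,0,0]]'
python3 -m handwheel '[[0.002,-0.204,0,0,0,0],[0.002,-0.204,0,0,0,0],[0.002,-0.204,0,0,0,0],[0.002,-0.204,0,0,0,0],[0.002,-0.204,0,0,0,0],[0.002,-0.204,0,0,0,0],[0.002,-0.204,0,0,0,0],[0.002,-0.204,0,0,0,0]]'
python3 heft.py
```

```text
time_s: 26.18
position: [0.4271, 0.4177, 0.2377]
tcp_rot: [[0.999, 0.034, 0.001], [0.034, -0.999, 0.001], [0.001, -0.001, -1.0]]
force: [-0.2, -0.1, -1.8]
opening: 0.547
grasp_force: 29.9
time_s: 26.85
position: [0.4277, 0.413, 0.1061]
tcp_rot: [[1.0, 0.028, -0.001], [0.028, -1.0, -0.001], [-0.001, 0.001, -1.0]]
force: [-0.5, -0.3, -1.2]
opening: 0.547
grasp_force: 30.0
time_s: 27.52
position: [0.4264, 0.4143, 0.2161]
tcp_rot: [[1.0, 0.03, -0.003], [0.03, -1.0, -0.002], [-0.003, 0.002, -1.0]]
force: [0.6, 0.6, -0.8]
opening: 0.846
grasp_force: 0.0
time_s: 28.18
position: [0.4296, 0.2144, 0.2384]
tcp_rot: [[1.0, 0.028, 0.001], [0.028, -1.0, 0.001], [0.001, -0.001, -1.0]]
force: [-1.2, 0.3, 0.6]
opening: 0.85
grasp_force: 0.0
time_s: 28.85
position: [0.4317, 0.0118, 0.238]
tcp_rot: [[1.0, 0.03, 0.0], [0.03, -1.0, 0.001], [0.0, -0.001, -1.0]]
force: [-0.8, 0.7, -0.1]
opening: 0.852
grasp_force: 0.0
mean 0.2765844193638573 [0.43127079 0.01211042 0.23803104]
([0.659, -0.08, 0.112], 0.661, -0.08, 0.024, 360, [74, 144, 179], [362, 163])
([0.656, 0.009, 0.113], 0.657, 0.009, 0.0242, 365, [75, 145, 180], [323, 165])
([0.653, 0.099, 0.113], 0.655, 0.099, 0.0244, 363, [69, 133, 164], [283, 166])
([0.564, 0.398, 0.118], 0.565, 0.4, 0.0243, 424, [72, 142, 177], [147, 206])
([0.555, 0.309, 0.118], 0.556, 0.311, 0.0245, 411, [70, 140, 176], [187, 210])
([0.428, 0.412, 0.118], 0.428, 0.415, 0.0243, 457, [83, 166, 192], [136, 269])
```

```bash
python3 -m handwheel '[[0,-0.001,-0.04,0,0,0],[0,-0.001,-0.08,0,0,0],[0,-0.001,-0.11,0,0,0],[0,-0.001,-0.13,0,0,0],[0,-0.001,-0.140,0,0,0],[0,-0.001,-0.140,0,0,0],[0,-0.001,-0.140,0,0,0],[0,-0.001,-0.140,0,0,0]]'
python3 -m handwheel '[[0,0,0,0,0,0],[0,0,0,0,0,0],[0,0,0,0,0,0],[0,0,0,0,0,0],[0,0,0,0,0,0],[0,0,0,0,0,0],[0,0,0.02,0,0,0],[0,0,0.05,0,0,0]]' -1
python3 -m handwheel '[[0,0,0.04,0,0,0],[0,0,0.08,0,0,0],[0,0,0.09,0,0,0],[0,0,0.09,0,0,0],[0,0,0.09,0,0,0],[0,0,0.09,0,0,0],[0,0,0.09,0,0,0],[0,0,0.09,0,0,0]]'
python3 heft.py
```

```text
time_s: 29.82
position: [0.432, 0.01, 0.0986]
tcp_rot: [[1.0, 0.03, 0.001], [0.03, -1.0, -0.0], [0.001, 0.0, -1.0]]
force: [-0.3, 0.8, -0.3]
opening: 0.847
grasp_force: 0.0
time_s: 30.48
position: [0.4289, 0.0103, 0.1464]
tcp_rot: [[1.0, 0.029, -0.008], [0.029, -1.0, 0.002], [-0.008, -0.002, -1.0]]
force: [1.3, -0.5, -4.1]
opening: 0.549
grasp_force: 30.0
time_s: 31.15
position: [0.4302, 0.0101, 0.2364]
tcp_rot: [[1.0, 0.03, -0.004], [0.03, -1.0, 0.001], [-0.004, -0.001, -1.0]]
force: [-0.4, -0.5, -3.6]
opening: 0.545
grasp_force: 30.0
mean -3.0375569527472877 [0.43126333 0.00985425 0.23771154]
([0.659, -0.08, 0.112], 0.661, -0.08, 0.0242, 363, [74, 144, 179], [362, 163])
([0.656, 0.009, 0.112], 0.657, 0.009, 0.0241, 361, [75, 146, 181], [323, 165])
([0.653, 0.099, 0.112], 0.655, 0.099, 0.0245, 361, [69, 133, 165], [283, 166])
([0.564, 0.398, 0.118], 0.565, 0.4, 0.0246, 422, [72, 143, 178], [147, 206])
([0.555, 0.309, 0.118], 0.556, 0.311, 0.0243, 410, [70, 140, 175], [187, 210])
([0.428, 0.412, 0.118], 0.427, 0.415, 0.0244, 456, [83, 165, 192], [136, 269])
```

Full, at 3.0 N. It goes to clip 1.

```bash
python3 -m handwheel '[[0.158,-0.185,0,0,0,0],[0.158,-0.185,0,0,0,0],[0.158,-0.185,0,0,0,0],[0.158,-0.185,0,0,0,0],[0.158,-0.185,0,0,0,0],[0.158,-0.185,0,0,0,0],[0.158,-0.185,0,0,0,0],[0.158,-0.185,0,0,0,0]]'
python3 -m handwheel '[[0,0,-0.04,0,0,0],[0,0,-0.08,0,0,0],[0,0,-0.11,0,0,0],[0,0,-0.13,0,0,0],[0,0,-0.139,0,0,0],[0,0,-0.1395,0,0,0],[0,0,-0.1395,0,0,0],[0,0,-0.1395,0,0,0]]'
python3 -m handwheel '[[0,0,0,0,0,0],[0,0,0,0,0,0],[0.01,0.0003,0,0,0,0],[0.02,0.0006,0,0,0,0],[0.03,0.0009,0,0,0,0],[0.04,0.0012,0,0,0,0],[0.05,0.0015,0,0,0,0],[0.05,0.0015,0,0,0,0]]'
python3 -m handwheel '[[0.005,0.0002,0,0,0,0],[0.01,0.0003,0,0,0,0],[0.015,0.0005,0,0,0,0],[0.02,0.0006,0,0,0,0],[0.025,0.0008,0,0,0,0],[0.025,0.0008,-0.001,0,0,0],[0.026,0.0008,-0.001,0,0,0],[0.026,0.0008,-0.001,0,0,0]]'
```

```text
time_s: 32.12
position: [0.5903, -0.1771, 0.2372]
tcp_rot: [[1.0, 0.027, 0.0], [0.027, -1.0, 0.0], [0.0, -0.0, -1.0]]
force: [-0.7, 0.1, -4.2]
opening: 0.542
grasp_force: 30.0
time_s: 32.78
position: [0.5894, -0.1746, 0.0992]
tcp_rot: [[1.0, 0.03, 0.001], [0.03, -1.0, -0.0], [0.001, 0.0, -1.0]]
force: [0.1, 0.2, -4.6]
opening: 0.543
grasp_force: 30.0
time_s: 33.45
position: [0.6412, -0.1742, 0.0988]
tcp_rot: [[1.0, 0.03, 0.003], [0.03, -1.0, -0.002], [0.003, 0.002, -1.0]]
force: [0.5, -1.1, -2.7]
opening: 0.544
grasp_force: 30.0
time_s: 34.12
position: [0.6644, -0.1734, 0.0994]
tcp_rot: [[1.0, 0.03, -0.001], [0.03, -1.0, -0.001], [-0.001, 0.001, -1.0]]
force: [-3.0, -1.4, 4.7]
opening: 0.539
grasp_force: 30.0
```

```bash
python3 -m handwheel '[[0.001,0,0,0,0,0],[0.002,0,0,0,0,0],[0.003,0,0,0,0,0],[0.004,0,0,0,0,0],[0.004,0,0,0,0,0],[0.004,0,0,0,0,0],[0.004,0,0,0,0,0],[0.004,0,0,0,0,0]]'
python3 -m handwheel '[[-0.003,0,0,0,0,0],[-0.005,0,0,0,0,0],[-0.005,0,0,0,0,0],[-0.005,0,0,0,0,0],[-0.005,0,0,0,0,0],[-0.005,0,0,0,0,0],[-0.005,0,0.02,0,0,0],[-0.005,0,0.05,0,0,0]]' 0.7
python3 -m handwheel '[[0,0,0.03,0,0,0],[0,0,0.07,0,0,0],[0,0,0.09,0,0,0],[-0.005,0.181,0.09,0,0,0],[-0.005,0.181,0.09,0,0,0],[-0.005,0.181,0.09,0,0,0],[-0.005,0.181,0.09,0,0,0],[-0.005,0.181,0.09,0,0,0]]'
python3 -m handwheel '[[0,0,0,0,0,0],[0,0,0,0,0,0],[0,0,0,0,0,0],[0,0,0,0,0,0],[0,0,0,0,0,0],[0,0,0,0,0,0],[0,0,0,0,0,0],[0,0,0,0,0,0]]'
```

```text
time_s: 34.78
position: [0.6682, -0.1734, 0.0995]
tcp_rot: [[1.0, 0.03, -0.002], [0.03, -1.0, -0.001], [-0.002, 0.001, -1.0]]
force: [-3.2, -1.2, 5.4]
opening: 0.544
grasp_force: 30.0
time_s: 35.45
position: [0.6619, -0.1718, 0.1441]
tcp_rot: [[1.0, 0.03, -0.008], [0.03, -1.0, 0.004], [-0.008, -0.004, -1.0]]
force: [0.6, -0.9, -0.1]
opening: 0.841
grasp_force: 0.0
time_s: 36.12
position: [0.6583, 0.0141, 0.2376]
tcp_rot: [[0.999, 0.034, -0.001], [0.034, -0.999, 0.003], [-0.001, -0.003, -1.0]]
force: [-0.1, -0.4, -0.6]
opening: 0.847
grasp_force: 0.0
time_s: 36.78
position: [0.6594, 0.0074, 0.2375]
tcp_rot: [[1.0, 0.029, -0.0], [0.029, -1.0, -0.0], [-0.0, 0.0, -1.0]]
force: [-0.2, 0.7, 0.6]
opening: 0.848
grasp_force: 0.0
```

```bash
python3 -m handwheel '[[0,0,-0.04,0,0,0],[0,0,-0.08,0,0,0],[0,0,-0.11,0,0,0],[0,0,-0.13,0,0,0],[0,0,-0.139,0,0,0],[0,0,-0.139,0,0,0],[0,0,-0.139,0,0,0],[0,0,-0.139,0,0,0]]'
python3 -m handwheel '[[0,0,0,0,0,0],[0,0,0,0,0,0],[0,0,0,0,0,0],[0,0,0,0,0,0],[0,0,0,0,0,0],[0,0,0,0,0,0],[0,0,0,0,0,0],[0,0,0,0,0,0]]' -1
python3 -m handwheel '[[-0.01,-0.0003,0.0005,0,0,0],[-0.02,-0.0006,0.0005,0,0,0],[-0.03,-0.0009,0.0005,0,0,0],[-0.04,-0.0012,0.0005,0,0,0],[-0.05,-0.0015,0.0005,0,0,0],[-0.06,-0.0018,0.0005,0,0,0],[-0.07,-0.0021,0.0005,0,0,0],[-0.075,-0.0022,0.0005,0,0,0]]'
python3 -m handwheel '[[0,0,0,0,0,0],[0,0,0.02,0,0,0],[0,0,0.04,0,0,0],[0,0,0.04,0,0,0],[0,0,0.04,0,0,0],[0,0,0.04,0,0,0],[0,0,0.04,0,0,0],[0,0,0.04,0,0,0]]'
python3 heft.py
```

```text
time_s: 37.45
position: [0.6609, 0.0079, 0.1004]
tcp_rot: [[1.0, 0.03, 0.004], [0.03, -1.0, -0.001], [0.004, 0.001, -1.0]]
force: [0.8, 0.2, 0.3]
opening: 0.852
grasp_force: 0.0
time_s: 38.12
position: [0.6597, 0.0076, 0.0991]
tcp_rot: [[1.0, 0.03, 0.001], [0.03, -1.0, -0.001], [0.001, 0.001, -1.0]]
force: [-1.0, -2.6, 3.8]
opening: 0.55
grasp_force: 30.4
time_s: 38.78
position: [0.5843, 0.0062, 0.0994]
tcp_rot: [[1.0, 0.029, 0.002], [0.029, -1.0, 0.0], [0.002, -0.0, -1.0]]
force: [1.7, 0.4, 6.3]
opening: 0.546
grasp_force: 30.0
time_s: 39.45
position: [0.5835, 0.0061, 0.1377]
tcp_rot: [[1.0, 0.03, -0.003], [0.03, -1.0, 0.001], [-0.003, -0.001, -1.0]]
force: [-0.5, 1.0, -1.1]
opening: 0.548
grasp_force: 30.0
mean -0.8252899225471895 [0.58424085 0.00597203 0.13876839]
([0.667, -0.169, 0.113], 0.669, -0.17, 0.0261, 389, [82, 157, 194], [402, 160])
([0.564, 0.398, 0.118], 0.565, 0.4, 0.0244, 422, [96, 187, 217], [147, 206])
([0.555, 0.309, 0.118], 0.556, 0.311, 0.0244, 409, [86, 169, 206], [187, 210])
```

Empty, at 0.8 N. I'm taking it to the tray slot at (0.418, 0.326) and checking its tilt before placing. I'll also check the tin in clip 1, which looks slightly tilted.

```bash
python3 -m handwheel '[[0,0,0.04,0,0,0],[0,0,0.08,0,0,0],[-0.02,0.03,0.1,0,0,0],[-0.166,0.32,0.1,0,0,0],[-0.166,0.32,0.1,0,0,0],[-0.166,0.32,0.1,0,0,0],[-0.166,0.32,0.1,0,0,0],[-0.166,0.32,0.1,0,0,0]]'
cat > look.py <<'E'
from circ import *
import sys
im,d=cap('top');P=cloud('top',d)
for o in tops(d,im):
    if .38<o[1]<.75 and -.35<o[2]<.5:
        c=np.array(o[0]);m=(np.hypot(P[...,0]-o[1],P[...,1]-o[2])<.021)&(abs(P[...,2]-c[2])<.012)
        q=P[m];A=np.c_[q[:,:2]-q[:,:2].mean(0),np.ones(len(q))];s=np.linalg.lstsq(A,q[:,2],rcond=None)[0]
        print(o[1:5],'z',round(s[2],4),'slope',s[:2].round(3))
im,d=cap('scene',sys.argv[1]);
x0,x1,y0,y1=map(int,sys.argv[2:6])
cv2.imwrite('pics/c_'+sys.argv[1],cv2.resize(im[y0:y1,x0:x1],None,fx=580/(y1-y0),fy=580/(y1-y0),interpolation=cv2.INTER_CUBIC))
print(bot.read_state()['position'])
E
python3 look.py s2.png 200 460 100 310
```

```text
time_s: 40.42
position: [0.4695, 0.2234, 0.2393]
tcp_rot: [[1.0, 0.029, 0.0], [0.029, -1.0, 0.0], [0.0, -0.0, -1.0]]
force: [0.4, 1.0, -1.3]
opening: 0.549
grasp_force: 30.0
(0.669, -0.171, 0.026, 386) z 0.1153 slope [-0.235 -0.023]
(0.661, -0.08, 0.0245, 362) z 0.1131 slope [0.005 0.026]
(0.656, 0.099, 0.0245, 363) z 0.1134 slope [-0.013 -0.008]
(0.428, 0.414, 0.0238, 262) z 0.1195 slope [-0.007  0.015]
[0.46644406 0.22661978 0.23906429]
```

View pics/c_s2.png

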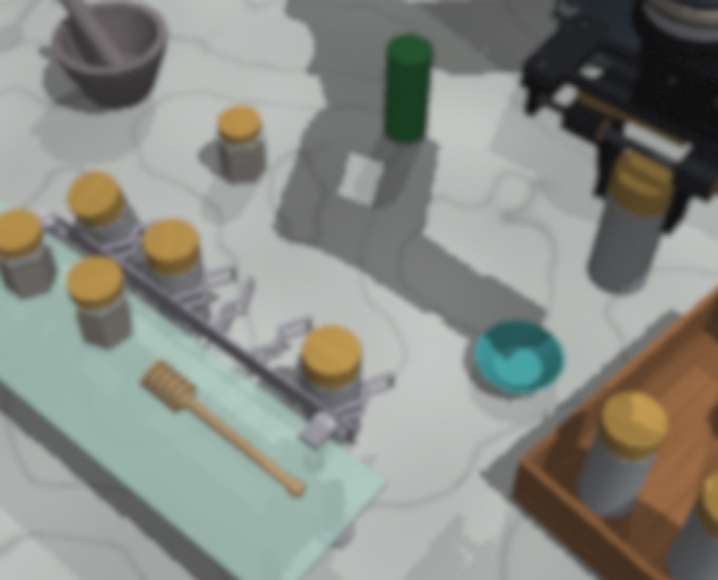

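Clip 1's tin, at crop (97,200), leans about 13° into the rack and isn't home, so I'll redo it after this placement. The held tin at crop (630,220) looks nearly upright.

```bash
python3 -m handwheel '[[-0.0485,0.099,0,0,0,0],[-0.0485,0.099,0,0,0,0],[-0.0485,0.099,0,0,0,0],[-0.0485,0.099,0,0,0,0],[-0.0485,0.099,0,0,0,0],[-0.0485,0.099,-0.03,0,0,0],[-0.0485,0.099,-0.07,0,0,0],[-0.0485,0.099,-0.1,0,0,0]]'
python3 -m handwheel '[[0,0,-0.02,0,0,0],[0,0,-0.029,0,0,0],[0,0,-0.033,0,0,0],[0,0,-0.033,0,0,0],[0,0,-0.033,0,0,0],[0,0,-0.033,0,0,0],[0,0,-0.033,0,0,0],[0,0,-0.033,0,0,0]]'
python3 -m handwheel '[[0,0,0,0,0,0],[0,0,0,0,0,0],[0,0,0,0,0,0],[0,0,0,0,0,0],[0,0,0,0,0,0],[0,0,0.03,0,0,0],[0,0,0.07,0,0,0],[0,0,0.11,0,0,0]]' 0.7
python3 -m handwheel '[[0.03,-0.04,0.023,0,0,0],[0.246,-0.23,0.023,0,0,0],[0.246,-0.23,0.023,0,0,0],[0.246,-0.23,0.023,0,0,0],[0.246,-0.23,0.023,0,0,0],[0.246,-0.23,0.023,0,0,0],[0.246,-0.23,0.023,0,0,0],[0.246,-0.23,0.023,0,0,0]]'
python3 heft.py
```

```text
time_s: 41.18
position: [0.4232, 0.3197, 0.1379]
tcp_rot: [[1.0, 0.028, 0.001], [0.028, -1.0, -0.0], [0.001, 0.0, -1.0]]
force: [0.3, 0.0, -1.7]
opening: 0.546
grasp_force: 30.0
time_s: 41.85
position: [0.4226, 0.3212, 0.1069]
tcp_rot: [[1.0, 0.03, 0.002], [0.03, -1.0, 0.001], [0.002, -0.001, -1.0]]
force: [0.2, 0.2, -0.8]
opening: 0.544
grasp_force: 30.0
time_s: 42.52
position: [0.4212, 0.3205, 0.2162]
tcp_rot: [[1.0, 0.03, -0.004], [0.03, -1.0, -0.002], [-0.004, 0.002, -1.0]]
force: [1.7, 0.6, 0.4]
opening: 0.848
grasp_force: 0.0
time_s: 43.18
position: [0.6632, 0.0947, 0.2388]
tcp_rot: [[1.0, 0.03, -0.001], [0.03, -1.0, 0.0], [-0.001, -0.0, -1.0]]
force: [-0.0, 0.1, 0.3]
opening: 0.854
grasp_force: 0.0
mean -0.24787073394958473 [0.66089094 0.09711303 0.23833492]
([0.667, -0.169, 0.113], 0.669, -0.171, 0.0258, 387, [56, 106, 131], [402, 159])
([0.659, -0.08, 0.112], 0.661, -0.08, 0.0245, 364, [59, 112, 139], [362, 163])
([0.564, 0.398, 0.118], 0.565, 0.401, 0.0245, 422, [90, 176, 209], [147, 206])
([0.429, 0.416, 0.119], 0.428, 0.415, 0.024, 361, [112, 214, 233], [133, 268])
```

Now the clip 4 tin.

```bash
python3 -m handwheel '[[-0.005,0,-0.04,0,0,0],[-0.005,0,-0.08,0,0,0],[-0.005,0,-0.11,0,0,0],[-0.005,0,-0.13,0,0,0],[-0.005,0,-0.139,0,0,0],[-0.005,0,-0.139,0,0,0],[-0.005,0,-0.139,0,0,0],[-0.005,0,-0.139,0,0,0]]'
python3 -m handwheel '[[0,0,0,0,0,0],[0,0,0,0,0,0],[0,0,0,0,0,0],[0,0,0,0,0,0],[0,0,0,0,0,0],[0,0,0,0,0,0],[0,0,0,0,0,0],[0,0,0,0,0,0]]' -1
python3 -m handwheel '[[-0.01,-0.0003,0,0,0,0],[-0.02,-0.0006,0,0,0,0],[-0.03,-0.0009,0,0,0,0],[-0.04,-0.0012,0,0,0,0],[-0.05,-0.0015,0,0,0,0],[-0.06,-0.0018,0,0,0,0],[-0.07,-0.0021,0,0,0,0],[-0.075,-0.0022,0,0,0,0]]'
python3 -m handwheel '[[0,0,0,0,0,0],[0,0,0.02,0,0,0],[0,0,0.04,0,0,0],[0,0,0.04,0,0,0],[0,0,0.04,0,0,0],[0,0,0.04,0,0,0],[0,0,0.04,0,0,0],[0,0,0.04,0,0,0]]'
python3 heft.py
```

```text
time_s: 44.15
position: [0.6584, 0.0969, 0.1019]
tcp_rot: [[1.0, 0.031, 0.004], [0.031, -1.0, -0.0], [0.004, 0.0, -1.0]]
force: [0.7, 0.3, 0.1]
opening: 0.847
grasp_force: 0.0
time_s: 44.82
position: [0.6574, 0.0962, 0.1003]
tcp_rot: [[1.0, 0.03, 0.001], [0.03, -1.0, -0.0], [0.0, 0.0, -1.0]]
force: [-1.4, -0.4, 3.9]
opening: 0.544
grasp_force: 30.0
time_s: 45.48
position: [0.5825, 0.0942, 0.1005]
tcp_rot: [[1.0, 0.03, 0.002], [0.03, -1.0, 0.0], [0.002, -0.0, -1.0]]
force: [4.0, 0.3, 4.8]
opening: 0.546
grasp_force: 30.0
time_s: 46.15
position: [0.5812, 0.0941, 0.1383]
tcp_rot: [[1.0, 0.03, -0.003], [0.03, -1.0, 0.0], [-0.003, -0.0, -1.0]]
force: [-0.2, -0.6, -3.6]
opening: 0.546
grasp_force: 30.0
mean -3.560315185313287 [0.5821198  0.09411247 0.13962054]
([0.667, -0.169, 0.113], 0.669, -0.171, 0.0259, 387, [77, 150, 185], [402, 160])
([0.659, -0.08, 0.112], 0.66, -0.081, 0.0246, 363, [85, 165, 204], [362, 163])
([0.564, 0.397, 0.118], 0.565, 0.4, 0.0246, 424, [84, 164, 199], [147, 206])
([0.555, 0.309, 0.118], 0.556, 0.311, 0.024, 414, [82, 162, 200], [187, 210])
([0.44, 0.412, 0.118], 0.433, 0.416, 0.0239, 183, [91, 179, 204], [136, 263])
```

Full, at 3.6 N, so back into clip 4. I'll set it down first and regrasp to get it upright, then push with the base about 1 mm clear. The tin in clip 1 tilted because its base dragged.

```bash
python3 -m handwheel '[[0,0,-0.02,0,0,0],[0,0,-0.03,0,0,0],[0,0,-0.037,0,0,0],[0,0,-0.037,0,0,0],[0,0,-0.037,0,0,0],[0,0,-0.037,0,0,0],[0,0,-0.037,0,0,0],[0,0,-0.037,0,0,0]]'
python3 -m handwheel '[[0,0,0,0,0,0],[0,0,0,0,0,0],[0,0,0,0,0,0],[0,0,-0.002,0,0,0],[0,0,-0.003,0,0,0],[0,0,-0.004,0,0,0],[0,0,-0.004,0,0,0],[0,0,-0.004,0,0,0]]' 0.4
python3 -m handwheel '[[0,0,0,0,0,0],[0,0,0,0,0,0],[0,0,0,0,0,0],[0,0,0,0,0,0],[0,0,0,0,0,0],[0,0,0,0,0,0],[0,0,0.001,0,0,0],[0,0,0.002,0,0,0]]' -1
python3 -m handwheel '[[0,0,0,0,0,0],[0,0,0,0,0,0],[0.01,0.0003,0,0,0,0],[0.02,0.0006,0,0,0,0],[0.03,0.0009,0,0,0,0],[0.04,0.0012,0,0,0,0],[0.05,0.0015,0,0,0,0],[0.05,0.0015,0,0,0,0]]'
```

```text
time_s: 47.12
position: [0.5827, 0.0941, 0.1036]
tcp_rot: [[1.0, 0.03, 0.001], [0.03, -1.0, -0.0], [0.001, 0.0, -1.0]]
force: [0.1, -0.1, -3.1]
opening: 0.543
grasp_force: 30.0
time_s: 47.78
position: [0.5822, 0.0941, 0.0988]
tcp_rot: [[1.0, 0.03, -0.0], [0.03, -1.0, 0.0], [-0.0, -0.0, -1.0]]
force: [0.1, -0.4, 0.4]
opening: 0.697
grasp_force: 0.0
time_s: 48.45
position: [0.5815, 0.0942, 0.1003]
tcp_rot: [[1.0, 0.03, -0.002], [0.03, -1.0, 0.0], [-0.002, -0.0, -1.0]]
force: [1.2, 0.2, -3.6]
opening: 0.548
grasp_force: 30.0
time_s: 49.12
position: [0.6338, 0.0955, 0.1006]
tcp_rot: [[1.0, 0.03, 0.002], [0.03, -1.0, -0.0], [0.002, 0.0, -1.0]]
force: [1.6, -0.7, -3.7]
opening: 0.545
grasp_force: 30.0
```

```bash
python3 -m handwheel '[[0.005,0.0002,0,0,0,0],[0.01,0.0003,0,0,0,0],[0.015,0.0005,0,0,0,0],[0.02,0.0006,0,0,0,0],[0.023,0.0007,0,0,0,0],[0.023,0.0007,0,0,0,0],[0.023,0.0007,0,0,0,0],[0.023,0.0007,0,0,0,0]]'
python3 -m handwheel '[[0.001,0,0,0,0,0],[0.002,0,0,0,0,0],[0.003,0,0,0,0,0],[0.003,0,0,0,0,0],[0.003,0,0,0,0,0],[0.003,0,0,0,0,0],[0.003,0,0,0,0,0],[0.003,0,0,0,0,0]]'
```

```text
time_s: 49.78
position: [0.6537, 0.0963, 0.101]
tcp_rot: [[1.0, 0.03, -0.003], [0.03, -1.0, -0.0], [-0.003, 0.0, -1.0]]
force: [-4.9, -0.8, 2.0]
opening: 0.545
grasp_force: 30.0
time_s: 50.45
position: [0.6584, 0.0964, 0.101]
tcp_rot: [[1.0, 0.03, 0.001], [0.03, -1.0, 0.0], [0.001, -0.0, -1.0]]
force: [-3.5, -0.8, 1.9]
opening: 0.546
grasp_force: 30.0
```

```bash
python3 -m handwheel '[[0,0,0,0,0,0],[0,0,0,0,0,0],[0,0,0,0,0,0],[0,0,0,0,0,0],[0,0,0.03,0,0,0],[0,0,0.07,0,0,0],[-0.02,0,0.11,0,0,0],[-0.06,0,0.13,0,0,0]]' 0.7
python3 -m handwheel '[[-0.1,0,0.01,0,0,0],[-0.1,0,0.01,0,0,0],[-0.1,0,0.01,0,0,0],[-0.1,0,0.01,0,0,0],[-0.1,0,0.01,0,0,0],[-0.1,0,0.01,0,0,0],[-0.1,0,0.01,0,0,0],[-0.1,0,0.01,0,0,0]]' -1
python3 look.py s3.png 200 400 140 310
```

```text
time_s: 51.12
position: [0.6097, 0.0958, 0.2331]
tcp_rot: [[0.999, 0.029, 0.015], [0.029, -1.0, -0.0], [0.015, 0.001, -1.0]]
force: [1.7, 0.8, 0.8]
opening: 0.85
grasp_force: 0.0
time_s: 51.78
position: [0.5047, 0.0962, 0.238]
tcp_rot: [[1.0, 0.029, 0.001], [0.029, -1.0, 0.0], [0.001, 0.0, -1.0]]
force: [0.1, -0.4, 0.5]
opening: 0.332
grasp_force: 0.0
(0.669, -0.172, 0.0259, 388) z 0.1154 slope [-0.231 -0.014]
(0.661, -0.08, 0.0243, 364) z 0.1132 slope [-0.007  0.003]
(0.565, 0.4, 0.0246, 423) z 0.1195 slope [0.008 0.011]
(0.557, 0.312, 0.0244, 359) z 0.1196 slope [-0.005  0.013]
(0.428, 0.415, 0.0248, 459) z 0.1198 slope [-0.014 -0.002]
(0.422, 0.324, 0.0233, 258) z 0.1197 slope [ 0.001 -0.014]
[0.50404389 0.09620824 0.23781481]
```

View pics/c_s3.png

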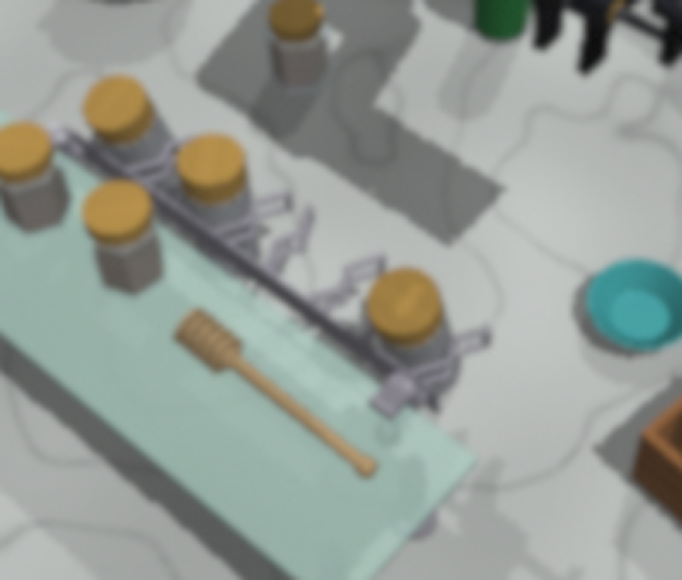

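Clip 4's tin at crop (405,305) also leans, because pushing from the lid tilts it about the waist. I'll close the fingers, tilt the tool 30° and push low from the front at base or waist height.

```bash
python3 -m handwheel '[[0.02,0,0,0,-0.06,0],[0.05,0,0,0,-0.12,0],[0.076,0,0,0,-0.18,0],[0.076,0,0,0,-0.24,0],[0.076,0,0,0,-0.262,0],[0.076,0,0,0,-0.262,0],[0.076,0,0,0,-0.262,0],[0.076,0,0,0,-0.262,0]]' -1
python3 -m handwheel '[[0,0,-0.04,0,0,0],[0,0,-0.08,0,0,0],[0,0,-0.12,0,0,0],[0,0,-0.15,0,0,0],[0,0,-0.175,0,0,0],[0,0,-0.182,0,0,0],[0,0,-0.182,0,0,0],[0,0,-0.182,0,0,0]]'
```

```text
time_s: 52.55
position: [0.5804, 0.0962, 0.2387]
tcp_rot: [[0.865, 0.026, 0.501], [0.03, -1.0, -0.0], [0.501, 0.015, -0.865]]
force: [-0.2, -0.5, 0.6]
opening: 0.004
grasp_force: 0.0
time_s: 53.22
position: [0.597, 0.1013, 0.0736]
tcp_rot: [[0.884, 0.023, 0.467], [0.029, -1.0, -0.006], [0.466, 0.019, -0.884]]
force: [-0.2, -0.0, -0.8]
opening: 0.007
grasp_force: 0.0
```

```bash
python3 -c "
from h import *
s=bot.read_state();print(s['joint_positions'].round(1),s['position'],s['force'],s['time_s'])"
```

```text
[-1.000e+00  4.050e+01  1.116e+02  5.280e+01  1.000e-01  3.470e+01] [0.5970489  0.10132469 0.07357316] [-0.18583785 -0.03865904 -0.78566635] 53.2167
```

Joint 5 hit its limit at that tilt, so I'm backing up and using about 18°.

```bash
python3 -m handwheel '[[0,0,0.03,0,0,0],[0,0,0.06,0,0,0],[0,0,0.1,0,0.03,0],[0,0,0.12,0,0.06,0],[0,0,0.12,0,0.1,0],[0,0,0.12,0,0.105,0],[0,0,0.12,0,0.105,0],[0,0,0.12,0,0.105,0]]'
python3 -m handwheel '[[0,0,0,0,0,0],[0,0,0,0,0,0],[0,0,0,0,0,0],[0,0,0,0,0,0],[0,0,0,0,0,0],[0,0,0,0,0,0],[0,0,0,0,0,0],[0,0,0,0,0,0]]'
python3 -c "
from h import *
s=bot.read_state();print(s['joint_positions'].round(1),s['position'],s['tcp_rot'])"
python3 circ.py | grep -v '\-0.5\|0.60\|-0.4'
```

```text
time_s: 53.88
position: [0.6004, 0.1007, 0.2003]
tcp_rot: [[0.959, 0.026, 0.283], [0.029, -1.0, -0.008], [0.283, 0.016, -0.959]]
force: [0.1, 0.1, -0.1]
opening: 0.006
grasp_force: 0.0
time_s: 54.55
position: [0.5948, 0.1012, 0.1943]
tcp_rot: [[0.962, 0.027, 0.271], [0.03, -1.0, -0.007], [0.271, 0.015, -0.963]]
force: [-0.4, -0.9, -0.7]
opening: 0.001
grasp_force: 0.0
[-0.9 28.  99.5 -0.3 36.8 87.7] [0.59479082 0.10119592 0.19434221] [[ 0.96224522  0.02668571  0.27087268]
 [ 0.02970749 -0.9995337  -0.00706098]
 [ 0.27055794  0.01484134 -0.96258929]]
([0.667, -0.169, 0.113], 0.669, -0.172, 0.0262, 389, [73, 141, 174], [402, 160])
([0.659, -0.08, 0.113], 0.661, -0.08, 0.0243, 363, [80, 155, 192], [362, 163])
([0.671, 0.102, 0.113], 0.665, 0.1, 0.0231, 153, [75, 138, 169], [282, 159])
([0.564, 0.398, 0.118], 0.565, 0.4, 0.0247, 425, [77, 151, 188], [147, 206])
([0.555, 0.309, 0.118], 0.557, 0.311, 0.0246, 408, [80, 158, 197], [187, 210])
([0.428, 0.412, 0.118], 0.428, 0.415, 0.0245, 454, [90, 178, 202], [135, 269])
([0.422, 0.322, 0.119], 0.422, 0.323, 0.0243, 409, [85, 170, 208], [177, 271])
([0.335, -0.084, 0.113], 0.334, -0.084, 0.024, 411, [59, 112, 44], [368, 311])
```

```bash
python3 -m handwheel '[[-0.009,-0.005,-0.03,0,0,0],[-0.009,-0.005,-0.06,0,0,0],[-0.009,-0.005,-0.09,0,0,0],[-0.009,-0.005,-0.11,0,0,0],[-0.009,-0.005,-0.12,0,0,0],[-0.009,-0.005,-0.126,0,0,0],[-0.009,-0.005,-0.126,0,0,0],[-0.009,-0.005,-0.126,0,0,0]]'
python3 -m handwheel '[[0.005,0,0,0,0,0],[0.01,0,0,0,0,0],[0.014,0.0005,0,0,0,0],[0.018,0.0005,0,0,0,0],[0.022,0.0005,0,0,0,0],[0.024,0.001,0,0,0,0],[0.024,0.001,0,0,0,0],[0.024,0.001,0,0,0,0]]'
python3 -c "
from h import *
s=bot.read_state();print(s['joint_positions'].round(1),s['position'],s['tcp_rot'])"
```

```text
time_s: 55.27
position: [0.5867, 0.0962, 0.0694]
tcp_rot: [[0.962, 0.027, 0.273], [0.03, -1.0, -0.007], [0.273, 0.015, -0.962]]
force: [0.2, 0.2, 0.5]
opening: 0.002
grasp_force: 0.0
time_s: 55.93
position: [0.61, 0.0971, 0.0688]
tcp_rot: [[0.962, 0.027, 0.272], [0.03, -1.0, -0.007], [0.271, 0.015, -0.962]]
force: [-0.9, -0.4, 0.9]
opening: 0.007
grasp_force: 0.8
[ -1.3  40.8 101.8  -0.2  21.6  87.2] [0.60995426 0.09712371 0.06877419] [[ 0.96203497  0.02657743  0.27162908]
 [ 0.0296291  -0.99953547 -0.00713895]
 [ 0.27131316  0.01491604 -0.96237554]]
```

Push on towards home, watching the force.

```bash
python3 -m handwheel '[[0.001,0,0,0,0,0],[0.002,0,0,0,0,0],[0.003,0,0,0,0,0],[0.004,0,0,0,0,0],[0.005,0,0,0,0,0],[0.006,0,0,0,0,0],[0.007,0,0,0,0,0],[0.007,0,0,0,0,0]]'
python3 -m handwheel '[[0.001,0,0,0,0,0],[0.002,0,0,0,0,0],[0.003,0,0,0,0,0],[0.003,0,0,0,0,0],[0.003,0,0,0,0,0],[0.003,0,0,0,0,0],[0.003,0,0,0,0,0],[0.003,0,0,0,0,0]]'
python3 circ.py | grep '0.66\|0.65'
```

```text
time_s: 56.6
position: [0.6128, 0.0973, 0.0666]
tcp_rot: [[0.965, 0.027, 0.262], [0.03, -1.0, -0.007], [0.261, 0.014, -0.965]]
force: [-6.4, -1.6, 0.4]
opening: 0.003
grasp_force: 3.3
time_s: 57.27
position: [0.6138, 0.0973, 0.0656]
tcp_rot: [[0.966, 0.027, 0.257], [0.03, -1.0, -0.007], [0.257, 0.014, -0.966]]
force: [-8.6, -2.0, -1.4]
opening: 0.004
grasp_force: 4.2
([0.64, -0.579, 0.114], 0.659, -0.614, 0.0653, 722, [130, 125, 125], [586, 169])
([0.667, -0.169, 0.113], 0.669, -0.171, 0.0251, 382, [73, 141, 175], [402, 159])
([0.659, -0.08, 0.112], 0.66, -0.08, 0.0241, 363, [80, 156, 193], [362, 163])
([0.66, 0.099, 0.114], 0.66, 0.099, 0.0245, 341, [74, 142, 176], [283, 163])
([0.232, 0.658, 0.123], 0.233, 0.658, 0.0326, 196, [113, 159, 188], [8, 366])
```

```bash
python3 -m handwheel '[[0.001,0,0,0,0,0],[0.002,0,0,0,0,0],[0.003,0,0,0,0,0],[0.004,0,0,0,0,0],[0.005,0,0,0,0,0],[0.005,0,0,0,0,0],[0.005,0,0,0,0,0],[0.005,0,0,0,0,0]]'
python3 -m handwheel '[[0.001,0,0,0,0,0],[0.002,0,0,0,0,0],[0.003,0,0,0,0,0],[0.004,0,0,0,0,0],[0.005,0,0,0,0,0],[0.005,0,0,0,0,0],[0.005,0,0,0,0,0],[0.005,0,0,0,0,0]]'
python3 look.py s4.png 200 400 140 310
```

```text
time_s: 57.98
position: [0.6155, 0.0974, 0.064]
tcp_rot: [[0.968, 0.027, 0.25], [0.03, -1.0, -0.007], [0.25, 0.014, -0.968]]
force: [-11.4, -2.1, -3.0]
opening: 0.008
grasp_force: 5.6
time_s: 58.65
position: [0.6171, 0.0976, 0.0623]
tcp_rot: [[0.97, 0.027, 0.242], [0.03, -1.0, -0.006], [0.242, 0.013, -0.97]]
force: [-15.0, -1.7, -4.7]
opening: 0.003
grasp_force: 7.3
(0.669, -0.169, 0.026, 388) z 0.1152 slope [-0.226 -0.01 ]
(0.661, -0.08, 0.0242, 363) z 0.1132 slope [-0.014  0.01 ]
(0.659, 0.099, 0.0238, 232) z 0.1137 slope [-0.068  0.028]
(0.564, 0.401, 0.0254, 325) z 0.1197 slope [-0.022  0.009]
(0.559, 0.311, 0.0238, 233) z 0.1196 slope [-0.009  0.012]
[0.61708536 0.09761995 0.06233616]
```

```bash
python3 -m handwheel '[[-0.01,0,0.003,0,0,0],[-0.03,0,0.003,0,0,0],[-0.06,0,0.003,0,0,0],[-0.06,0,0.04,0,0,0],[-0.06,0,0.08,0,0,0],[-0.06,0,0.12,0,0,0],[-0.06,0,0.12,0,0,0],[-0.06,0,0.12,0,0,0]]'
python3 -m handwheel '[[-0.03,-0.03,0,0,0,0],[-0.06,-0.07,0,0,0,0],[-0.06,-0.11,0,0,0,0],[-0.06,-0.15,0,0,0,0],[-0.06,-0.15,0,0,0,0],[-0.06,-0.15,0,0,0,0],[-0.06,-0.15,0,0,0,0],[-0.06,-0.15,0,0,0,0]]'
python3 look.py s5.png 200 400 140 310
```

```text
time_s: 59.42
position: [0.5731, 0.0972, 0.1924]
tcp_rot: [[0.959, 0.027, 0.281], [0.03, -1.0, -0.007], [0.281, 0.015, -0.96]]
force: [-0.6, 0.5, 0.1]
opening: 0.006
grasp_force: 0.0
time_s: 60.08
position: [0.5094, -0.0517, 0.1878]
tcp_rot: [[0.963, 0.028, 0.27], [0.03, -1.0, -0.006], [0.269, 0.014, -0.963]]
force: [-0.6, 0.6, 0.4]
opening: 0.004
grasp_force: 0.0
(0.669, -0.17, 0.0257, 388) z 0.1152 slope [-0.227 -0.012]
(0.661, -0.08, 0.0239, 361) z 0.1132 slope [0.003 0.026]
(0.654, 0.099, 0.0241, 362) z 0.1136 slope [-0.001  0.013]
(0.565, 0.401, 0.0249, 424) z 0.1198 slope [-0.017 -0.011]
(0.556, 0.312, 0.0243, 411) z 0.1197 slope [ 0.009 -0.006]
(0.429, 0.415, 0.025, 457) z 0.1198 slope [0.    0.002]
(0.422, 0.323, 0.0247, 436) z 0.1197 slope [-0.008 -0.002]
[ 0.50960915 -0.05117621  0.18815134]
```

Clip 4 is now home and upright. Doing the same for clip 1.

```bash
python3 -m handwheel '[[0.03,-0.03,0,0,0,0],[0.05,-0.07,0,0,0,0],[0.07,-0.1,0,0,0,0],[0.0805,-0.1215,0,0,0,0],[0.0805,-0.1215,0,0,0,0],[0.0805,-0.1215,0,0,0,0],[0.0805,-0.1215,0,0,0,0],[0.0805,-0.1215,0,0,0,0]]'
python3 -m handwheel '[[0,0,-0.03,0,0,0],[0,0,-0.06,0,0,0],[0,0,-0.09,0,0,0],[0,0,-0.11,0,0,0],[0,0,-0.118,0,0,0],[0,0,-0.12,0,0,0],[0,0,-0.12,0,0,0],[0,0,-0.12,0,0,0]]'
python3 -m handwheel '[[0.005,0,0,0,0,0],[0.01,0,0,0,0,0],[0.014,0.0005,0,0,0,0],[0.018,0.0005,0,0,0,0],[0.022,0.0005,0,0,0,0],[0.026,0.001,0,0,0,0],[0.028,0.001,0,0,0,0],[0.028,0.001,0,0,0,0]]'
```

```text
time_s: 60.85
position: [0.5894, -0.172, 0.1881]
tcp_rot: [[0.963, 0.029, 0.269], [0.031, -0.999, -0.005], [0.269, 0.013, -0.963]]
force: [0.1, -0.2, 0.3]
opening: 0.001
grasp_force: 0.0
time_s: 61.52
position: [0.5912, -0.1743, 0.07]
tcp_rot: [[0.962, 0.027, 0.273], [0.031, -1.0, -0.008], [0.273, 0.016, -0.962]]
force: [0.1, -0.6, 0.2]
opening: 0.004
grasp_force: 0.0
time_s: 62.18
position: [0.6183, -0.1732, 0.0684]
tcp_rot: [[0.962, 0.027, 0.271], [0.03, -1.0, -0.007], [0.27, 0.015, -0.963]]
force: [-1.0, -0.7, 0.9]
opening: 0.005
grasp_force: 0.6
```

```bash
python3 -m handwheel '[[0.0015,0,0,0,0,0],[0.003,0,0,0,0,0],[0.0045,0,0,0,0,0],[0.006,0,0,0,0,0],[0.0075,0,0,0,0,0],[0.009,0,0,0,0,0],[0.010,0,0,0,0,0],[0.010,0,0,0,0,0]]'
python3 -m handwheel '[[0.0015,0,0,0,0,0],[0.003,0,0,0,0,0],[0.0045,0,0,0,0,0],[0.006,0,0,0,0,0],[0.0075,0,0,0,0,0],[0.009,0,0,0,0,0],[0.010,0,0,0,0,0],[0.010,0,0,0,0,0]]'
python3 -m handwheel '[[-0.01,0,0.003,0,0,0],[-0.03,0,0.003,0,0,0],[-0.06,0,0.003,0,0,0],[-0.06,0,0.04,0,0,0],[-0.06,0,0.08,0,0,0],[-0.06,0,0.12,0,0,0],[-0.06,0,0.14,0,0,0],[-0.06,0,0.14,0,0,0]]'
python3 -m handwheel '[[-0.03,-0.03,0.02,0,0,0],[-0.06,-0.06,0.02,0,0,0],[-0.1,-0.09,0.02,0,0,0],[-0.14,-0.12,0.02,0,0,0],[-0.16,-0.12,0.02,0,0,0],[-0.16,-0.12,0.02,0,0,0],[-0.16,-0.12,0.02,0,0,0],[-0.16,-0.12,0.02,0,0,0]]'
python3 look.py s6.png 200 530 110 370
```

```text
time_s: 62.85
position: [0.6223, -0.1713, 0.0652]
tcp_rot: [[0.966, 0.028, 0.258], [0.03, -1.0, -0.001], [0.258, 0.008, -0.966]]
force: [-11.0, -1.9, -2.0]
opening: 0.002
grasp_force: 5.2
time_s: 63.52
position: [0.6254, -0.1688, 0.0619]
tcp_rot: [[0.969, 0.031, 0.243], [0.03, -1.0, 0.006], [0.243, 0.001, -0.97]]
force: [-21.8, -4.3, -3.9]
opening: 0.01
grasp_force: 10.1
time_s: 64.18
position: [0.5822, -0.1753, 0.2151]
tcp_rot: [[0.959, 0.026, 0.283], [0.031, -0.999, -0.014], [0.283, 0.022, -0.959]]
force: [0.8, -0.1, 2.0]
opening: 0.007
grasp_force: 0.0
time_s: 64.85
position: [0.4186, -0.2935, 0.2283]
tcp_rot: [[0.962, 0.025, 0.272], [0.028, -1.0, -0.007], [0.271, 0.014, -0.962]]
force: [0.6, 0.2, 0.1]
opening: 0.009
grasp_force: 0.0
(0.661, -0.079, 0.0243, 363) z 0.1134 slope [0.006 0.018]
(0.663, -0.17, 0.024, 367) z 0.1131 slope [-0.007  0.016]
(0.655, 0.099, 0.024, 362) z 0.1136 slope [-0.008 -0.003]
(0.564, 0.401, 0.0249, 423) z 0.1197 slope [ 0.016 -0.017]
(0.557, 0.311, 0.0247, 411) z 0.1195 slope [ 0.004 -0.002]
(0.428, 0.415, 0.0245, 452) z 0.12 slope [0.009 0.016]
(0.422, 0.323, 0.0243, 434) z 0.1197 slope [-0.02  -0.021]
[ 0.41942818 -0.29279217  0.22840826]
```

View pics/c_s6.png

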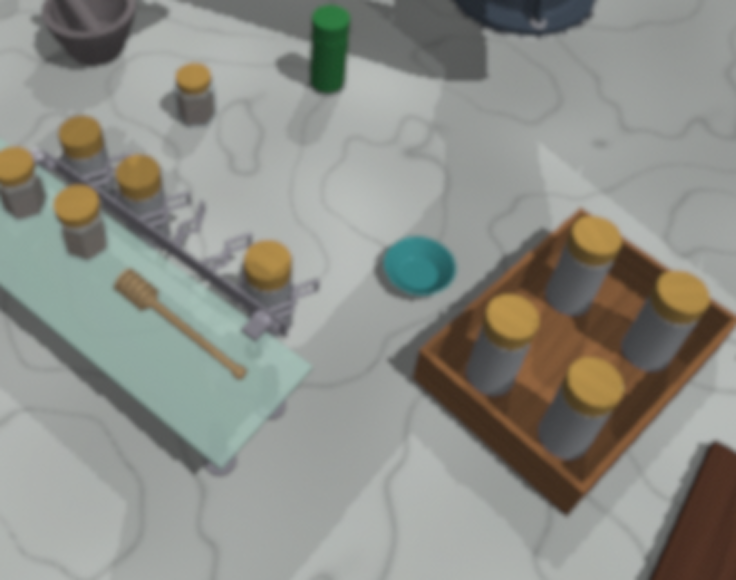

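All seven tins stand upright. Clips 1, 2 and 4 at crop (80,140), (138,180) and (268,268) hold the full ones, the four empties are in the tray at crop (505,345), (585,265), (578,410) and (665,320), and the bystanders haven't moved. To be sure the jaws don't carry their weight, I'll press each clipped tin lightly on its lid.

```bash
python3 -m handwheel '[[0,0,0.01,0,0.06,0],[0.03,0.03,0.01,0,0.12,0],[0.07,0.06,0.01,0,0.137,0],[0.11,0.08,0.01,0,0.137,0],[0.15,0.1,0.01,0,0.137,0],[0.19,0.12,0.01,0,0.137,0],[0.22,0.12,0.01,0,0.137,0],[0.2445,0.12,0.01,0,0.137,0]]' -1
python3 -m handwheel '[[0,0,0,0,0,0],[0,0,-0.03,0,0,0],[0,0,-0.06,0,0,0],[0,0,-0.08,0,0,0],[0,0,-0.09,0,0,0],[0,0,-0.09,0,0,0],[0,0,-0.09,0,0,0],[0,0,-0.09,0,0,0]]'
```

```text
time_s: 65.62
position: [0.6663, -0.168, 0.2382]
tcp_rot: [[0.999, 0.036, 0.002], [0.036, -0.999, -0.006], [0.001, 0.006, -1.0]]
force: [-0.0, -1.1, -0.0]
opening: 0.0
grasp_force: 0.0
time_s: 66.28
position: [0.6642, -0.1733, 0.1503]
tcp_rot: [[1.0, 0.03, 0.004], [0.03, -1.0, -0.008], [0.004, 0.009, -1.0]]
force: [0.5, 0.8, -0.7]
opening: 0.002
grasp_force: 0.0
```

```bash
python3 -m handwheel '[[0,0,-0.005,0,0,0],[0,0,-0.010,0,0,0],[0,0,-0.012,0,0,0],[0,0,-0.014,0,0,0],[0,0,-0.015,0,0,0],[0,0,-0.016,0,0,0],[0,0,-0.017,0,0,0],[0,0,-0.017,0,0,0]]'
python3 -m handwheel '[[0,0,0.017,0,0,0],[0,0,0.04,0,0,0],[-0.001,0.03,0.04,0,0,0],[-0.002,0.06,0.04,0,0,0],[-0.003,0.09,0.04,0,0,0],[-0.003,0.09,0.04,0,0,0],[-0.003,0.09,0.017,0,0,0],[-0.003,0.09,0.017,0,0,0]]'
python3 -m handwheel '[[0,0,-0.005,0,0,0],[0,0,-0.010,0,0,0],[0,0,-0.012,0,0,0],[0,0,-0.014,0,0,0],[0,0,-0.015,0,0,0],[0,0,-0.016,0,0,0],[0,0,-0.017,0,0,0],[0,0,-0.017,0,0,0]]'
python3 -m handwheel '[[0,0,0.017,0,0,0],[0,0,0.04,0,0,0],[-0.001,0.04,0.04,0,0,0],[-0.002,0.08,0.04,0,0,0],[-0.004,0.12,0.04,0,0,0],[-0.005,0.16,0.04,0,0,0],[-0.006,0.18,0.04,0,0,0],[-0.006,0.18,0.017,0,0,0]]'
```

```text
time_s: 66.95
position: [0.6639, -0.1734, 0.1376]
tcp_rot: [[1.0, 0.03, 0.004], [0.03, -1.0, -0.008], [0.004, 0.008, -1.0]]
force: [-5.8, 3.7, 22.2]
opening: 0.005
grasp_force: 11.2
time_s: 67.62
position: [0.6579, -0.0825, 0.1459]
tcp_rot: [[1.0, 0.031, -0.005], [0.031, -1.0, -0.006], [-0.005, 0.006, -1.0]]
force: [-1.3, 0.3, -1.6]
opening: 0.003
grasp_force: 0.0
time_s: 68.28
position: [0.6603, -0.084, 0.1374]
tcp_rot: [[1.0, 0.029, 0.003], [0.029, -1.0, -0.008], [0.003, 0.008, -1.0]]
force: [-7.0, 2.5, 22.3]
opening: 0.004
grasp_force: 11.7
time_s: 68.95
position: [0.657, 0.1015, 0.1535]
tcp_rot: [[0.999, 0.034, 0.012], [0.034, -0.999, -0.005], [0.012, 0.006, -1.0]]
force: [0.5, -0.6, 0.2]
opening: 0.002
grasp_force: 0.0
```

Now clip 4 (a bit less force), then retreat and do the final check.

```bash
python3 -m handwheel '[[0,0,0,0,0,0],[0,0,0,0,0,0],[0,0,-0.006,0,0,0],[0,0,-0.010,0,0,0],[0,0,-0.012,0,0,0],[0,0,-0.013,0,0,0],[0,0,-0.014,0,0,0],[0,0,-0.014,0,0,0]]'
python3 -m handwheel '[[0,0,0.02,0,0,0],[0,0,0.06,0,0,0],[-0.02,0,0.1,0,0,0],[-0.06,-0.03,0.1,0,0,0],[-0.1,-0.07,0.1,0,0,0],[-0.14,-0.11,0.1,0,0,0],[-0.18,-0.15,0.1,0,0,0],[-0.2,-0.19,0.1,0,0,0]]'
python3 -m handwheel '[[0,-0.17,0,0,0,0],[0,-0.17,0,0,0,0],[0,-0.17,0,0,0,0],[0,-0.17,0,0,0,0],[0,-0.17,0,0,0,0],[0,-0.17,0,0,0,0],[0,-0.17,0,0,0,0],[0,-0.17,0,0,0,0]]'
python3 look.py s7.png 200 530 110 370
```

```text
time_s: 69.62
position: [0.6549, 0.0959, 0.1378]
tcp_rot: [[1.0, 0.028, 0.004], [0.028, -1.0, -0.007], [0.003, 0.007, -1.0]]
force: [-2.7, 1.4, 12.0]
opening: 0.008
grasp_force: 5.9
time_s: 70.28
position: [0.4849, -0.0494, 0.2351]
tcp_rot: [[1.0, 0.03, 0.001], [0.03, -1.0, -0.007], [0.0, 0.007, -1.0]]
force: [-0.0, -1.5, -0.2]
opening: 0.005
grasp_force: 0.0
time_s: 70.95
position: [0.4867, -0.2173, 0.2345]
tcp_rot: [[1.0, 0.03, -0.0], [0.03, -1.0, -0.006], [-0.0, 0.006, -1.0]]
force: [0.1, -0.1, 0.6]
opening: 0.007
grasp_force: 0.0
(0.661, -0.079, 0.0245, 361) z 0.1132 slope [0.    0.012]
(0.663, -0.17, 0.024, 367) z 0.1131 slope [-0.012  0.016]
(0.654, 0.098, 0.0245, 365) z 0.1135 slope [-0.014  0.006]
(0.566, 0.401, 0.0255, 423) z 0.1198 slope [0.004 0.007]
(0.557, 0.311, 0.0246, 410) z 0.1195 slope [ 0.006 -0.004]
(0.428, 0.416, 0.0252, 457) z 0.1199 slope [-0.005 -0.011]
(0.422, 0.323, 0.0243, 437) z 0.1199 slope [ 0.006 -0.003]
[ 0.48708832 -0.2168795   0.23460205]
```

View pics/c_s7.png

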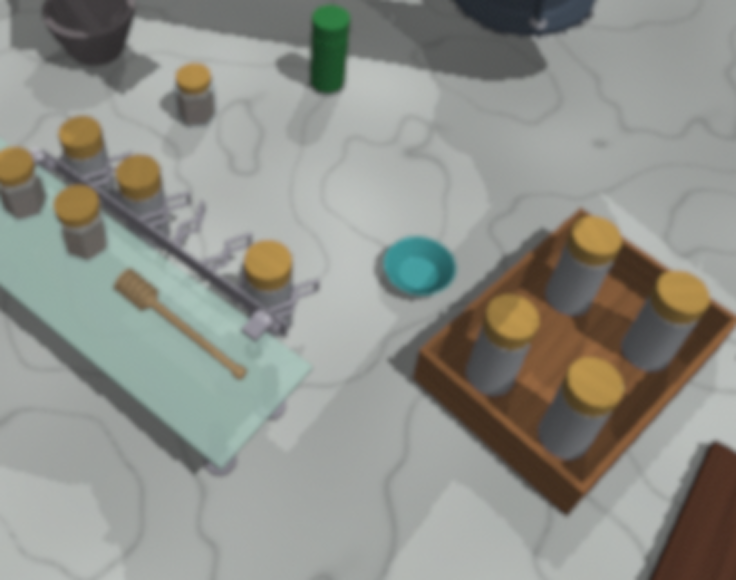

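The picture is unchanged: three full tins home and upright, four empties in the tray at crop (505,345), (585,265), (578,410) and (665,320), and the jars, dish and dipper in place. Handing in.

```bash
python3 -c "
from rig import bot
print(bot.hand_in())"
```

```text
the job is handed in; nothing more can be done
None
```

I've handed the job in: all 7 tins found are sorted, with the 3 full ones upright in clips 1, 2 and 4 and the 4 empties upright in the tray, and no jar, dish or dipper visibly moved; the hand-in returned no verdict.

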